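Kit three tube fittings into the outlined tray

TASK

Make up the kit: lay the three-way tee, the 90-degree elbow and the long straight coupling in the blue kit tray, each flat on the printed outline of its own shape and turned so that it covers the outline. Leave the four-way cross, the 45-degree bend and the short coupling lying where they are.

Things in the scene. Friction and masses are not known exactly. Their poses are not given: they have to be found in the camera images.
- tee_center (a point): Black push-in tube fitting, blue end rings, lying flat; arms 26 mm wide and high. Three-way TEE: bar 84 long along y, one branch along +x; 63 x 84 over all. Point: centre of that rectangle; the bar's midline is at x = -18.5, the branch lies on y = 0 and ends at x = +31.5; the last 10 of each arm is the round ring. Grip the branch across y at x = +14. Point 13 mm above underside.
- elbow_center (a point): Black push-in tube fitting, blue end rings, lying flat; arms 26 mm wide and high. 90-degree ELBOW (L): arms along +x and +y, 65 x 65 over all. Point: centre of that square, in free air: the corner (crossing of the midlines) is at (-19.5, -19.5), the x arm's midline is y = -19.5 and it ends at x = +32.5, the y arm likewise. Grip the x arm across y at x = +13. Point 13 mm above underside.
- straight_center (a point): Black push-in tube fitting, blue end rings, lying flat; arms 26 mm wide and high. LONG STRAIGHT coupling: a bar 80 long along its x axis. Point: its centre; grip it there across y. Point 13 mm above underside.
- cross_center (a point): Black push-in tube fitting, blue end rings, lying flat; arms 26 mm wide and high. Not wanted, like the tee: four-way CROSS, arms reaching 42 along +-x and +-y. Point: its centre. Point 13 mm above underside.
- bend_center (a point): Black push-in tube fitting, blue end rings, lying flat; arms 26 mm wide and high. Not wanted, like the elbow: 45-degree BEND, a wide V with 135 degrees between its two arms of 52, one of them along +x. Point: crossing of the arms' midlines. Point 13 mm above underside.
- short_center (a point): Black push-in tube fitting, blue end rings, lying flat; arms 26 mm wide and high. Not wanted, like the long coupling: SHORT straight coupling, 44 long along its x axis. Point: its centre. Point 13 mm above underside.
- tee_place (a point): White pad 108 (x) by 100 (y) by 3 mm, fixed in the tray, printed with a true-size grey T outline. Point: middle of the pad's upper face, 7 mm above the table. The tee lies right when its listed point is above this point and its x and y axes point the same way as these: bar along y, branch along +x.
- elbow_place (a point): White pad 108 (x) by 100 (y) by 3 mm, fixed in the tray, printed with a true-size grey L outline. Point: middle of the pad's upper face, 7 mm above the table. The elbow lies right when its listed point is above this point and its arms point along +x and +y of these axes, corner at (-19.5, -19.5).
- straight_place (a point): White pad 108 (x) by 100 (y) by 3 mm, fixed in the tray, printed with a true-size grey straight bar outline. Point: middle of the pad's upper face, 7 mm above the table. The long coupling lies right when its centre is above this point and its x axis is along this x axis, either way round.
- tray: Blue kit tray, fixed, 122 (x) by 350 (y), rim 14 above the table, walls 4 thick, floor 4 thick. The origin is the middle of its underside. Its three pads sit in a row along its y axis, 105 apart, in any order; their axes are parallel to the tray's.

How it is judged:
By the outcome, as a careful person would: the job done as asked, in the order asked, and still so for the second after the job is handed in, with the robot touching nothing.
It also fails if it takes over 93 s, if anything falls off the work surface, if the arm or the gripper's body presses on something with over 40 N, if the wrist force passes 120 N, or if a joint passes its speed limit or range.

ROBOT

A 6-joint arm with a two-finger parallel gripper is mounted at the origin on the work surface. World frame = base frame: x ahead of the robot, y to its left, z up, the work surface at z = 0. Lengths are in mm, angles in rad, forces in N, time in s.
With the tool pointing down it reaches from about 325 to 1000 mm from the base axis. Payload 5.1 kg.
Tool frame: the origin (TCP) lies midway between the tips of the shut fingers; the grasp point (between the pads) lies 19 mm behind it; z points along the fingers, y is the direction in which the jaws open and shut (so a half turn about z gives the same grasp; the last joint's range is limited). The gripper opens to 85 mm and grips with 20 to 120 N. Pads are 22 mm wide; open, the fingers measure 114 mm over their backs; the gripper's body (76 mm by 85 mm) begins 54 mm behind the grasp point. The pads swing forward as they close: fully open they stand 13 mm farther back than shut.
Start: joints at [1.069, 0.124, 1.65, -0, 1.367, -0.083], TCP at [264.351, 593.804, 231.322] pointing down, gripper open.
Joint ranges: [-2.61, 2.61], [-1.02, 2.33], [0.03, 2.71], [-1.35, 4.49], [0.32, 2.68], [-2.91, 2.91]. Speed limits (rad/s): [2.57, 2.57, 3.14, 3.14, 3.14, 3.14].

INTERFACE

Orientations are given as [roll, pitch, yaw] about the fixed x, y, z axes, in that order (R = Rz(yaw) Ry(pitch) Rx(roll)).
In Python, from rig import bot, vision gives the robot as it stands.
- The arm moves only by the shell command python3 -m inch 'ROWS'. ROWS is JSON, a list of rows, each an object of numbers: "x", "y", "z": the shift along the tool's x, y, z in mm; "roll": the turn about the tool's z in rad; "jaw": the opening, from 0 (shut) to 1 (fully open). A call has 1 to 10 rows; each row is the pose to reach, as a shift and turn from the pose commanded when the call began, along the tool's axes at that moment; what a row does not reach only later rows make up. A row lasts 1/12 s, in which the tool goes at most 41.7 mm and 7.16 degrees, less where a joint would pass 70% of its speed; a pose out of reach is approached as far as the arm can. A call with a gripper value outside its range is refused whole. The fingers move at their own pace and stop on an object; the grip force is fixed at half the most. Time passes only in rows, so rows that repeat a pose let the fingers close. It gives the time, the measured TCP pose, the force and the opening at its end, in the units of the state.
- bot.sense(): the state, without advancing time (a new reading comes with each control period).
- vision.capture(name): name is "scene" or "top" or "wrist"; returns a dict with "frame" (420x560x3 uint8, red, green, blue), "range_z" (420x560 float32, mm along the optical axis (not along the pixel's ray), 0 where there is no reading), "camera_matrix" (3x3 intrinsics, pixels), "camera_from_world" (4x4, takes a point from world to camera coordinates); the wrist camera has in their place "tool_from_camera" (4x4, takes a point from camera to tool coordinates, whose origin is the TCP and whose axes are the flange's). Camera axes: x right, y down, z forward; pixel columns grow to the right and rows downward; lengths in mm; the calibration is good to about 2 mm. A picture is of the moment at which its call begins: read the wrist's pose just before it.
- bot.finish_job(): hands the job in, once; it reports no verdict.
Trained networks look in the newest picture that a camera, given by its name, has taken for a name from the list of things; names that differ only in an ending like _2 or _b are one class to them, and where a whole thing is asked for, a point or a joint stands for the part that bears it (a point fixed in the world has none). Each returns a list of dicts, best first, with "conf" (0 to 1); they miss things now and then, are a little off and sometimes report something else, mostly with a low value. They report only what shows in the picture. A call takes as long as a camera call.
- vision.recognise(camera, target): "location" ([column, row] in pixels, amid what is visible of it).
The state is a dict: "time_s": time; "joint_pos": joint angles; "qd": joint speeds; "tau": joint torques, N m; "position": TCP position; "tool_rot": TCP orientation; "contact_force": force on the tool from outside, world axes, zero at the start; "wrist_torque": the same for the moment, N m; "opening": finger opening in mm.
Only numpy, scipy, OpenCV 4.12 (cv2) and the standard library are available. Lean on these libraries where they do the work, as an engineer would, in place of code of your own. Each camera call takes 0.05 s, during which the arm holds its last target.

## Working session

There is one attempt and no reset: what is moved stays moved. The work goes in short steps, Python scripts to look and compute and a shell command to move; the robot and the scene stay as the last step left them, time stands still between calls to the robot, and variables do not carry over. Pictures are saved under pics/ and viewed, and the job is handed in when it is done.

```bash
ls; mkdir -p pics
cat > h.py <<'E'
import numpy as np, cv2
from rig import bot, vision
def save(n,im): cv2.imwrite('pics/'+n+'.png', cv2.cvtColor(im,cv2.COLOR_RGB2BGR))
E
python3 - <<'E'
from h import *
s=bot.sense(); print(s)
for c in ['scene','top','wrist']:
    d=vision.capture(c); save(c+'0',d['frame'])
    np.savez('pics/'+c+'0.npz',**d)
    print(c,d['camera_matrix'].round(1).tolist()); print((d['camera_from_world'] if c!='wrist' else d['tool_from_camera']).round(3).tolist())
    for t in ['tee_center','elbow_center','straight_center','cross_center','bend_center','short_center','tee_place','elbow_place','straight_place','tray']:
        try: print(c,t,[(np.round(r['location']).tolist(),round(r['conf'],2)) for r in vision.recognise(c,t)][:3])
        except Exception as e: print(t,e)
print(bot.sense()['time_s'])
E
```

```text
pics
{'time_s': 0.0, 'joint_pos': array([ 1.06945055e+00,  1.24482029e-01,  1.65170329e+00, -2.50359788e-06,
        1.36748338e+00, -8.26532360e-02]), 'qd': array([ 0.00184768, -0.00065488,  0.00024405,  0.00074524,  0.00069289,
        0.00036555]), 'tau': array([ 8.03836629e-04, -4.23616970e+01, -3.65452731e+01, -5.36412847e-05,
        7.01151133e-03,  1.43131981e-06]), 'position': array([264.02810952, 593.28254652, 230.05063413]), 'tool_rot': array([-3.13952349e+00, -1.68954156e-04,  2.72290045e+00]), 'contact_force': array([-1.25598588,  0.09489026,  0.71310631]), 'wrist_torque': array([-0.02781416,  0.03098632,  0.06484995]), 'opening': 85.65931055098628}
scene [[386.4, 0.0, 280.4], [0.0, 386.4, 204.0], [0.0, 0.0, 1.0]]
[[-0.869, 0.495, 0.002, 479.952], [0.371, 0.656, -0.657, -187.841], [-0.327, -0.571, -0.753, 1110.103], [0.0, 0.0, 0.0, 1.0]]
scene tee_center [([232.0, 114.0], 0.69)]
scene elbow_center [([267.0, 147.0], 0.83)]
scene straight_center [([293.0, 178.0], 0.63)]
scene cross_center [([419.0, 326.0], 0.82)]
scene bend_center [([329.0, 217.0], 0.62)]
scene short_cente
[... 618 characters left out ...]
]
top bend_center [([259.0, 241.0], 0.87), ([149.0, 240.0], 0.17)]
top short_center [([202.0, 236.0], 0.42)]
top tee_place [([333.0, 175.0], 0.63)]
top elbow_place [([261.0, 187.0], 0.61)]
top straight_place [([298.0, 182.0], 0.79)]
top tray [([280.0, 163.0], 0.56)]
wrist [[323.1, 0.0, 277.8], [0.0, 323.1, 213.6], [0.0, 0.0, 1.0]]
[[-0.001, -0.96, -0.28, 72.716], [1.0, -0.0, -0.0, 1.79], [0.0, -0.28, 0.96, -143.264], [0.0, 0.0, 0.0, 1.0]]
wrist tee_center []
wrist elbow_center []
wrist straight_center []
wrist cross_center [([197.0, 367.0], 0.87)]
wrist bend_center []
wrist short_center [([99.0, 416.0], 0.61)]
wrist tee_place []
wrist elbow_place []
wrist straight_place []
wrist tray []
1.65
```

View pics/scene0.png

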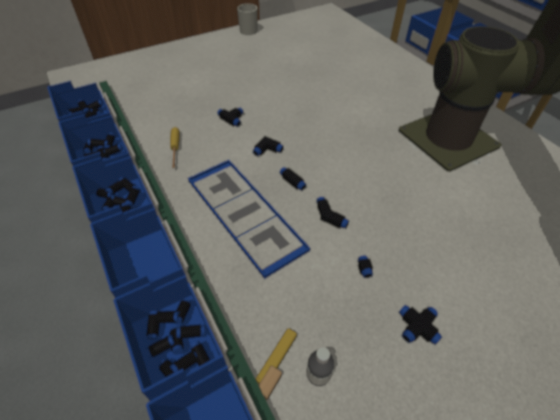

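View pics/top0.png

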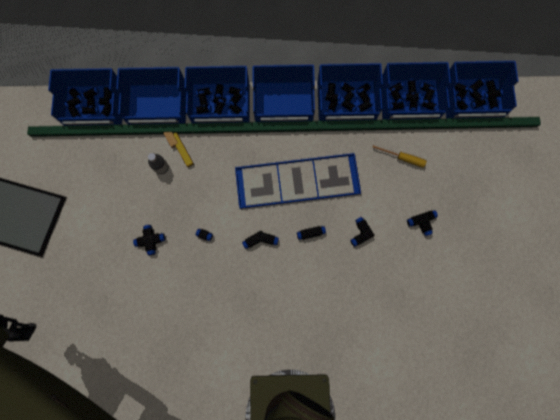

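View pics/wrist0.png

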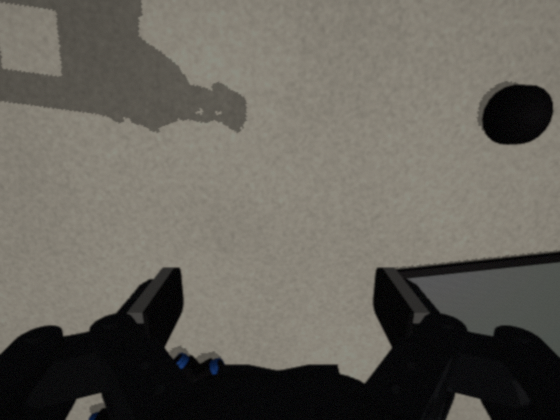

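The scene view shows a row of tee (232,114), elbow (267,147), long bar (293,178), bend (329,217), short (363,264) and cross (419,326), with the tray in the middle: T pad (222,188), bar pad (247,212), L pad (269,243). In the top view the same row runs along row ~235, with the tray at (298,180). The wrist shows mainly bare table. Next I'll rectify the views and measure.

```bash
cat >> h.py <<'E'
def world(d):
    K=d['camera_matrix'];z=d['range_z'];h,w=z.shape
    u,v=np.meshgrid(np.arange(w),np.arange(h))
    P=np.stack([(u-K[0,2])/K[0,0]*z,(v-K[1,2])/K[1,1]*z,z],-1)
    T=np.linalg.inv(d['camera_from_world'])
    return P@T[:3,:3].T+T[:3,3]
def proj(d,P):
    P=np.atleast_2d(P);C=P@d['camera_from_world'][:3,:3].T+d['camera_from_world'][:3,3]
    q=C@d['camera_matrix'].T; return q[:,:2]/q[:,2:]
def ray(d,uv,zw):
    T=np.linalg.inv(d['camera_from_world']);r=T[:3,:3]@np.linalg.inv(d['camera_matrix'])@[uv[0],uv[1],1]
    o=T[:3,3]; return o+r*(zw-o[2])/r[2]
def rect(d,x0,x1,y0,y1,z,s=2):
    # image: rows = x descending (up=+x), cols = y descending (right=-y), s px/mm
    W=int((y1-y0)*s);H=int((x1-x0)*s)
    jj,ii=np.meshgrid(np.arange(W),np.arange(H))
    X=x1-ii/s;Y=y1-jj/s
    p=proj(d,np.stack([X,Y,0*X+z],-1).reshape(-1,3)).astype(np.float32).reshape(H,W,2)
    return cv2.remap(d['frame'],p[...,0],p[...,1],cv2.INTER_LINEAR)
def load(n): return dict(np.load('pics/'+n+'.npz'))
E
python3 - <<'E'
from h import *
for c in ['top','scene']:
    d=load(c+'0');W=world(d)
    for n,uvt,uvs in [('tee',(426,222),(232,114)),('elbow',(363,234),(267,147)),('straight',(309,232),(293,178)),('cross',(146,238),(419,326)),('bend',(259,241),(329,217)),('short',(202,236),(363,264)),('teeP',(333,175),(222,188)),('elP',(261,187),(269,243)),('strP',(298,182),(247,212))]:
        uv=uvt if c=='top' else uvs
        print(c,n,W[uv[1],uv[0]].round(1), ray(d,uv,13 if n[-1]!='P' else 7).round(1))
    save('rect_'+c,rect(d,450,750,-420,380,7,1))
E
```

```text
top tee [ 500.2 -390.    21.3] [ 501.7 -392.8   13. ]
top elbow [ 469.3 -211.9   26.4] [ 471.3 -214.3   13. ]
top straight [478.  -63.4  25. ] [479.9 -64.1  13. ]
top cross [470.  385.5  26.9] [472.1 389.9  13. ]
top bend [456.1  75.   22.2] [457.4  75.5  13. ]
top short [473.2 232.4  22.3] [474.6 234.1  13. ]
top teeP [ 645.5 -139.     7.2] [ 645.6 -139.     7. ]
top elP [614.8  69.1   3.9] [614.   68.9   7. ]
top strP [627.9 -37.7   2.7] [626.7 -37.5   7. ]
scene tee [ 503.4 -374.    28.4] [ 495.6 -394.2   13. ]
scene elbow [ 475.3 -209.9   12.3] [ 475.7 -209.2   13. ]
scene straight [482.7 -58.6  27.1] [475.1 -70.5  13. ]
scene cross [478.6 386.7  28.5] [470.2 383.7  13. ]
scene bend [475.3  89.5  26.7] [467.8  80.9  13. ]
scene short [485.5 228.7  27.4] [477.8 222.5  13. ]
scene teeP [ 645.9 -130.8    9.4] [ 645.2 -133.     7. ]
scene elP [623.4  73.9   8.2] [623.   73.1   7. ]
scene strP [625.8 -31.    7.8] [625.5 -31.6   7. ]
```

View pics/rect_top.png

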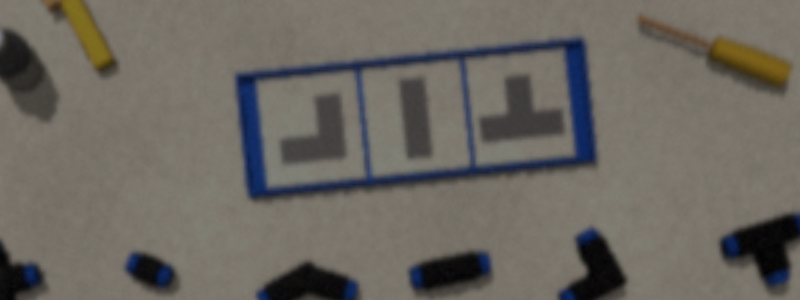

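View pics/rect_scene.png

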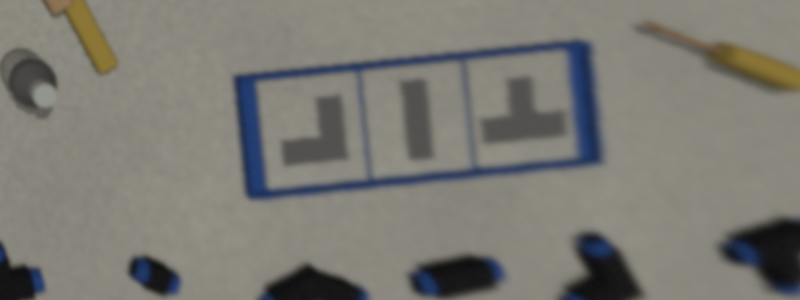

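The two rectified views agree to about 2–4 mm. Tray order from +y: L, bar, T. The T branch points to +x, so the tray yaw is small. Next I'll fit exact poses by silhouette.

```bash
cat >> h.py <<'E'
from scipy.optimize import minimize
def box(x0,x1,y0,y1): return np.array([[x0,y0],[x1,y0],[x1,y1],[x0,y1]],float)
def rot(a): return np.array([[np.cos(a),-np.sin(a)],[np.sin(a),np.cos(a)]])
SH={'tee':[box(-31.5,-5.5,-42,42),box(-31.5,31.5,-13,13)],
'elbow':[box(-32.5,32.5,-32.5,-6.5),box(-32.5,-6.5,-32.5,32.5)],
'straight':[box(-40,40,-13,13)],
'cross':[box(-42,42,-13,13),box(-13,13,-42,42)],
'short':[box(-22,22,-13,13)],
'bend':[box(-5,52,-13,13), box(-5,52,-13,13)@rot(np.radians(135)).T]}
def render(d,polys,shape,S=4):
    """polys: list of (N,3) point sets, convex hull filled; antialiased coverage"""
    m=np.zeros((shape[0]*S,shape[1]*S),np.uint8)
    for P in polys:
        p=proj(d,P); h=cv2.convexHull(((p+0.5)*S-0.5).astype(np.float32))
        cv2.fillConvexPoly(m,np.round(h*16).astype(np.int32),255,cv2.LINE_8,4)
    return cv2.resize(m,(shape[1],shape[0]),interpolation=cv2.INTER_AREA)/255.
def solid(name,q,z0=0,h=26):
    out=[]
    for b in SH[name]:
        xy=b@rot(q[2]).T+q[:2]
        out.append(np.vstack([np.c_[xy,np.full(4,z0)],np.c_[xy,np.full(4,z0+h)]]) if h else np.c_[xy,np.full(4,z0)])
    return out
def objmask(f):
    f=f.astype(int); mx=f.max(-1); blue=(f[...,2]-f[...,0]>25)
    return (blue|(mx<45)).astype(float)
def crop(d,polys,pad=15):
    p=np.vstack([proj(d,P) for P in polys]);a=np.floor(p.min(0)).astype(int)-pad;b=np.ceil(p.max(0)).astype(int)+pad
    a=np.maximum(a,0);b=np.minimum(b,[560,420])
    e=dict(d);K=np.array(d['camera_matrix'],float);K[0,2]-=a[0];K[1,2]-=a[1];e['camera_matrix']=K
    return e,a,b
def fit(views,polyf,q0,steps=(6,6,.15)):
    """views: list of (d,mask)"""
    cs=[]
    for d,m in views:
        e,a,b=crop(d,polyf(q0)); cs.append((e,cv2.GaussianBlur(m,(0,0),.8)[a[1]:b[1],a[0]:b[0]]))
    def cost(q):
        return sum(((cv2.GaussianBlur(render(e,polyf(q),m.shape),(0,0),.8)-m)**2).sum() for e,m in cs)
    best=None
    for dy in (0,.3,-.3):
        s=np.array([q0]*4,float); s[:,2]+=dy
        for i in range(3): s[i+1,i]+=steps[i]
        r=minimize(cost,s[0],method='Nelder-Mead',options=dict(initial_simplex=s,xatol=.01,fatol=.01,maxiter=300))
        if best is None or r.fun<best.fun: best=r
    return best.x,best.fun/sum(m.sum() for _,m in cs)
E
cat > f1.py <<'E'
from h import *
T=load('top0');S=load('scene0')
f=T['frame']
print('shadow/obj px', f[222,426],f[232,309],f[240,300],f[247,305],f[175,333],f[170,352],f[200,300])
init={'tee':(495,-390,np.pi-.2),'elbow':(472,-207,.6),'straight':(477,-64,-.15),'cross':(470,387,.3),'bend':(467,75,-.3),'short':(476,230,.4)}
if __name__=='__main__':
  for n,q in init.items():
    for lab,vs in (('top',[T]),('scene',[S]),('both',[T,S])):
        x,c=fit([(v,objmask(v['frame'])) for v in vs],lambda q:solid(n,q),q)
        print(n,lab,x.round(2),round(c,3))
E
python3 f1.py
python3 - <<'E'
from h import *
T=load('top0');S=load('scene0')
def outl(q):
    o=[]
    for n,dy in (('elbow',105),('straight',0),('tee',-105)):
        c=rot(q[2])@[0,dy]+q[:2]; o+=solid(n,(c[0],c[1],q[2]),7,0)
    return o
def padm(d,outl,q):
    f=d['frame'].astype(int)
    # grey print: darker than white pad; restrict to pads interior
    tp=[]
    for dy in (-105,0,105):
        b=box(-50,50,-46,46)@rot(q[2]).T+(rot(q[2])@[0,dy]+q[:2]); tp.append(np.c_[b,np.full(4,7.)])
    r=render(d,tp,f.shape[:2])>.9
    g=f.max(-1); t=cv2.threshold(g[r].astype(np.uint8),0,255,cv2.THRESH_OTSU)[0]; print('otsu',t,np.median(g[r&(g>t)]),np.median(g[r&(g<=t)]))
    a,b=np.median(g[r&(g<=t)]),np.median(g[r&(g>t)])
    return np.where(r,np.clip((b-g)/(b-a),0,1),0)
q0=(632,-37,np.radians(5))
for lab,vs in (('top',[T]),('scene',[S]),('both',[T,S])):
    x,c=fit([(v,padm(v,outl,q0)) for v in vs],outl,q0,(6,6,.03)); print(lab,x.round(3),round(c,3))
E
```

```text
shadow/obj px [3 5 4] [10  9 11] [62 60 57] [123 119 108] [65 61 61] [13 39 96] [23 36 70]
tee top [ 495.77 -387.48    3.47] 0.133
tee scene [ 493.01 -390.53    3.27] 0.443
tee both [ 495.09 -387.98    3.46] 0.277
elbow top [ 478.27 -201.16    0.52] 0.108
elbow scene [ 476.19 -203.83    0.85] 0.498
elbow both [ 477.78 -201.58    0.55] 0.327
straight top [478.14 -69.42  -1.36] 0.11
straight scene [476.44 -73.79  -1.57] 0.511
straight both [477.6  -70.28  -1.45] 0.365
cross top [4.6671e+02 3.8110e+02 1.9000e-01] 0.135
cross scene [4.6524e+02 3.8064e+02 2.4000e-01] 0.261
cross both [4.6625e+02 3.8109e+02 2.5000e-01] 0.225
bend top [450.57  72.24  -1.06] 0.555
bend scene [449.87  77.66  -1.13] 0.625
bend both [449.47  74.78  -1.09] 0.594
short top [478.29 229.35   1.03] 0.149
short scene [476.54 226.52   0.82] 0.444
short both [478.42 228.59   0.89] 0.348
otsu 97.0 125.0 69.0
top [ 6.32459e+02 -3.53950e+01  1.04000e-01] 0.008
otsu 112.0 139.0 83.5
scene [ 6.30817e+02 -3.68110e+01  1.01000e-01] 0.012
otsu 97.0 125.0 69.0
otsu 112.0 139.0 83.5
both [ 6.31645e+02 -3.60960e+01  1.05000e-01] 0.014
```

```bash
R='{"x":-240,"y":-320,"z":12,"roll":-0.3,"jaw":1}'; python3 -m inch '[{"x":-24,"y":-32,"z":1,"roll":-0.03},{"x":-48,"y":-64,"z":2,"roll":-0.06},{"x":-72,"y":-96,"z":4,"roll":-0.09},{"x":-96,"y":-128,"z":5,"roll":-0.12},{"x":-120,"y":-160,"z":6,"roll":-0.15},{"x":-144,"y":-192,"z":7,"roll":-0.18},{"x":-168,"y":-224,"z":8,"roll":-0.21},{"x":-192,"y":-256,"z":10,"roll":-0.24},{"x":-216,"y":-288,"z":11,"roll":-0.27},{"x":-240,"y":-320,"z":12,"roll":-0.3}]'; python3 -c "
from h import *
s=bot.sense();print(s)"
```

```text
{'time_s': 1.65, 'joint_pos': array([ 1.06939344e+00,  1.23809991e-01,  1.65031075e+00, -1.44693307e-05,
        1.36749156e+00, -8.25853123e-02]), 'qd': array([ 1.17216265e-03, -7.88320225e-05, -1.85694043e-03, -6.77054385e-04,
       -2.27660712e-03, -5.77471803e-04]), 'tau': array([-2.50273155e-05, -4.23572516e+01, -3.65747631e+01, -8.19722231e-05,
        5.45184303e-04,  1.39708396e-05]), 'position': array([264.35679712, 593.79858567, 231.30937709]), 'tool_rot': array([-3.14157191e+00,  1.25026172e-05,  2.72277800e+00]), 'contact_force': array([-0.48886794, -0.4975786 ,  0.30490149]), 'wrist_torque': array([-0.01264455, -0.01087832,  0.0155817 ]), 'opening': 85.45704881891784}invalid input at $[0]: expected keys x, y, z, roll, jaw
```

```bash
python3 -m inch '[{"x":-240,"y":-320,"z":12,"roll":-0.3,"jaw":1},{"x":-240,"y":-320,"z":12,"roll":-0.3,"jaw":1},{"x":-240,"y":-320,"z":12,"roll":-0.3,"jaw":1},{"x":-240,"y":-320,"z":12,"roll":-0.3,"jaw":1},{"x":-240,"y":-320,"z":12,"roll":-0.3,"jaw":1},{"x":-240,"y":-320,"z":12,"roll":-0.3,"jaw":1},{"x":-240,"y":-320,"z":12,"roll":-0.3,"jaw":1},{"x":-240,"y":-320,"z":12,"roll":-0.3,"jaw":1},{"x":-240,"y":-320,"z":12,"roll":-0.3,"jaw":1},{"x":-240,"y":-320,"z":12,"roll":-0.3,"jaw":1}]'; python3 -c "
from h import *
s=bot.sense();print(s['joint_pos'].round(3))"
```

```text
time_s: 2.48
position: [353.6, 201.0, 219.4]
tool_rot: [-3.141, 0.001, 3.021]
contact_force: [1.2, 0.5, -0.4]
opening: 85.1
[ 3.850e-01 -4.490e-01  2.174e+00 -1.000e-03  1.416e+00 -1.065e+00]
```

```bash
cat > go.py <<'E'
import sys
from h import *
def tgt(x,y,z,yaw):
    s=bot.sense();p=s['position'];a=s['tool_rot'][2]
    D=np.array([x,y,z])-p;c,n=np.cos(a),np.sin(a)
    r=-((yaw-a)) 
    print('from',p.round(1),round(a,3),'t',round(s['time_s'],2))
    print('x %.1f y %.1f z %.1f roll %.3f (raw, use mod 2pi) len %.0f'%(c*D[0]+n*D[1], n*D[0]-c*D[1], -D[2], r, np.linalg.norm(D)))
if __name__=='__main__': tgt(*map(float,sys.argv[1:5]))
E
python3 -m inch '[{"x":-139,"y":-375,"z":10,"roll":-0.3,"jaw":1},{"x":-139,"y":-375,"z":10,"roll":-0.3,"jaw":1},{"x":-139,"y":-375,"z":10,"roll":-0.3,"jaw":1},{"x":-139,"y":-375,"z":10,"roll":-0.3,"jaw":1},{"x":-139,"y":-375,"z":10,"roll":-0.3,"jaw":1},{"x":-139,"y":-375,"z":10,"roll":-0.3,"jaw":1},{"x":-139,"y":-375,"z":10,"roll":-0.3,"jaw":1},{"x":-139,"y":-375,"z":10,"roll":-0.3,"jaw":1},{"x":-139,"y":-375,"z":10,"roll":-0.3,"jaw":1},{"x":-139,"y":-375,"z":10,"roll":-0.3,"jaw":1}]'; python3 go.py 495 -388 200 3.46; python3 go.py 495 -388 200 -2.823
```

```text
time_s: 3.32
position: [445.9, -182.5, 209.7]
tool_rot: [-3.141, 0.001, -2.961]
contact_force: [0.9, 0.6, -0.1]
opening: 85.6
from [ 445.9 -182.5  209.7] -2.961 t 3.32
x -11.4 y -211.0 z 9.7 roll -6.421 (raw, use mod 2pi) len 212
from [ 445.9 -182.5  209.7] -2.961 t 3.32
x -11.4 y -211.0 z 9.7 roll -0.138 (raw, use mod 2pi) len 212
```

```bash
python3 -m inch '[{"x":-11,"y":-211,"z":10,"roll":-0.14,"jaw":1},{"x":-11,"y":-211,"z":10,"roll":-0.14,"jaw":1},{"x":-11,"y":-211,"z":10,"roll":-0.14,"jaw":1},{"x":-11,"y":-211,"z":10,"roll":-0.14,"jaw":1},{"x":-11,"y":-211,"z":10,"roll":-0.14,"jaw":1},{"x":-11,"y":-211,"z":10,"roll":-0.14,"jaw":1},{"x":-11,"y":-211,"z":10,"roll":-0.14,"jaw":1},{"x":-11,"y":-211,"z":10,"roll":-0.14,"jaw":1}]'
cat >> h.py <<'E'
def wrist(tag):
    s=bot.sense(); d=vision.capture('wrist')
    from scipy.spatial.transform import Rotation as R
    M=np.eye(4);M[:3,:3]=R.from_euler('xyz',s['tool_rot']).as_matrix();M[:3,3]=s['position']
    d['camera_from_world']=np.linalg.inv(M@d['tool_from_camera'])
    d['pose']=np.r_[s['position'],s['tool_rot']]
    np.savez('pics/'+tag+'.npz',**d); save(tag,d['frame']); return d
def overlay(d,polys,tag):
    im=cv2.resize(d['frame'],None,fx=1.4,fy=1.4)
    for P in polys:
        h=cv2.convexHull(proj(d,P).astype(np.float32)*1.4); cv2.polylines(im,[h.astype(np.int32)],True,(255,0,0),1)
    save(tag,im)
E
python3 - <<'E'
from h import *
d=wrist('w_tee1'); print(d['pose'].round(3))
for t in ('tee_center','cross_center'):print([(np.round(r['location']).tolist(),round(r['conf'],2)) for r in vision.recognise('wrist',t)])
x,c=fit([(d,objmask(d['frame']))],lambda q:solid('tee',q),(495,-388,3.46)); print(x.round(3),c)
W=world(d); m=render(d,solid('tee',x),(420,560))>.99
z=W[...,2][m&(d['range_z']>0)]; print('z pct',np.percentile(z,[10,50,90,98]).round(1))
overlay(d,solid('tee',x),'w_tee1o')
E
```

```text
time_s: 3.98
position: [494.5, -385.6, 199.0]
tool_rot: [3.14, -0.0, -2.821]
contact_force: [-0.1, 0.2, -0.5]
opening: 85.3
[ 494.51  -385.582  199.006    3.14    -0.      -2.821]
[([276.0, 204.0], 0.8)]
[]
[ 494.267 -385.38     3.46 ] 0.1296894374754455
z pct [11.8 25.7 27.1 27.8]
```

View pics/w_tee1o.png

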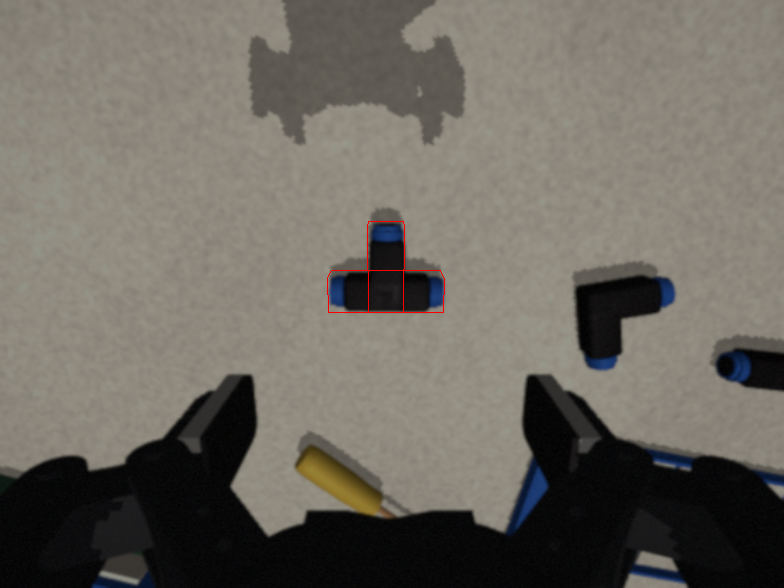

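The overlay shows the tee fit tight on the part at (276,204) px, branch up the picture. The depth gives a top at about 26 mm, as listed. The elbow is visible at right. Descending on the branch now.

```bash
python3 go.py 481 -389.8 3 -2.823; python3 -m inch '[{"x":14,"y":0,"z":150,"roll":0,"jaw":1},{"x":14,"y":0,"z":150,"roll":0,"jaw":1},{"x":14,"y":0,"z":150,"roll":0,"jaw":1},{"x":14,"y":0,"z":150,"roll":0,"jaw":1},{"x":14,"y":0,"z":175,"roll":0,"jaw":1},{"x":14,"y":0,"z":190,"roll":0,"jaw":1},{"x":14,"y":0,"z":195,"roll":0,"jaw":1},{"x":14,"y":0,"z":195,"roll":0,"jaw":1}]'; python3 go.py 481 -389.8 3 -2.823
```

```text
from [ 494.8 -384.4  199.9] -2.819 t 4.13
x 14.8 y -0.7 z 196.9 roll 0.004 (raw, use mod 2pi) len 197
time_s: 4.8
position: [480.8, -388.4, 3.4]
tool_rot: [3.139, -0.001, -2.819]
contact_force: [-1.2, 0.3, 0.4]
opening: 85.6
from [ 480.8 -388.4    3.4] -2.819 t 4.8
x 0.3 y -1.4 z 0.4 roll 0.004 (raw, use mod 2pi) len 1
```

```bash
python3 -m inch '[{"x":0,"y":-0.5,"z":0,"roll":0,"jaw":0},{"x":0,"y":-0.5,"z":0,"roll":0,"jaw":0},{"x":0,"y":-0.5,"z":0,"roll":0,"jaw":0},{"x":0,"y":-0.5,"z":0,"roll":0,"jaw":0},{"x":0,"y":-0.5,"z":0,"roll":0,"jaw":0},{"x":0,"y":-0.5,"z":0,"roll":0,"jaw":0},{"x":0,"y":-0.5,"z":0,"roll":0,"jaw":0},{"x":0,"y":-0.5,"z":0,"roll":0,"jaw":0},{"x":0,"y":-0.5,"z":0,"roll":0,"jaw":0},{"x":0,"y":-0.5,"z":0,"roll":0,"jaw":0}]'
```

```text
time_s: 5.63
position: [482.4, -391.4, 5.8]
tool_rot: [-3.14, 0.001, -2.82]
contact_force: [0.1, -0.4, 5.2]
opening: 24.8
```

```bash
python3 -m inch '[{"x":0,"y":0,"z":-30,"roll":0,"jaw":0},{"x":0,"y":0,"z":-60,"roll":0,"jaw":0},{"x":0,"y":0,"z":-100,"roll":0,"jaw":0},{"x":0,"y":0,"z":-140,"roll":0.1,"jaw":0},{"x":0,"y":0,"z":-140,"roll":0.8,"jaw":0},{"x":0,"y":0,"z":-140,"roll":0.8,"jaw":0},{"x":0,"y":0,"z":-140,"roll":0.8,"jaw":0},{"x":0,"y":0,"z":-140,"roll":0.8,"jaw":0},{"x":0,"y":0,"z":-140,"roll":0.8,"jaw":0},{"x":0,"y":0,"z":-140,"roll":0.8,"jaw":0}]'; python3 go.py 656.5 -139 145 0.105
```

```text
time_s: 6.47
position: [481.1, -390.1, 143.4]
tool_rot: [3.141, -0.002, 2.657]
contact_force: [0.7, 0.2, -1.0]
opening: 24.8
from [ 481.1 -390.1  143.4] 2.657 t 6.47
x -38.4 y 303.9 z -1.6 roll 2.552 (raw, use mod 2pi) len 306
```

```bash
python3 -m inch '[{"x":-38,"y":304,"z":-2,"roll":1.2,"jaw":0},{"x":-38,"y":304,"z":-2,"roll":1.2,"jaw":0},{"x":-38,"y":304,"z":-2,"roll":1.2,"jaw":0},{"x":-38,"y":304,"z":-2,"roll":1.2,"jaw":0},{"x":-38,"y":304,"z":-2,"roll":1.2,"jaw":0},{"x":-38,"y":304,"z":-2,"roll":1.2,"jaw":0},{"x":-38,"y":304,"z":-2,"roll":1.2,"jaw":0},{"x":-38,"y":304,"z":-2,"roll":1.2,"jaw":0},{"x":-38,"y":304,"z":-2,"roll":1.2,"jaw":0},{"x":-38,"y":304,"z":-2,"roll":1.2,"jaw":0}]'; python3 go.py 656.5 -139 145 0.105
```

```text
time_s: 7.3
position: [655.6, -136.0, 145.2]
tool_rot: [-3.14, -0.0, 1.46]
contact_force: [-0.6, -0.1, -0.4]
opening: 24.8
from [ 655.6 -136.   145.2] 1.46 t 7.3
x -2.8 y 1.2 z 0.2 roll 1.355 (raw, use mod 2pi) len 3
```

```bash
python3 -m inch '[{"x":0,"y":0,"z":0,"roll":1.2,"jaw":0},{"x":0,"y":0,"z":0,"roll":1.2,"jaw":0},{"x":0,"y":0,"z":0,"roll":1.2,"jaw":0},{"x":0,"y":0,"z":0,"roll":1.2,"jaw":0},{"x":0,"y":0,"z":0,"roll":1.2,"jaw":0},{"x":0,"y":0,"z":0,"roll":1.2,"jaw":0},{"x":0,"y":0,"z":0,"roll":1.2,"jaw":0},{"x":0,"y":0,"z":0,"roll":1.2,"jaw":0},{"x":0,"y":0,"z":0,"roll":1.2,"jaw":0},{"x":0,"y":0,"z":0,"roll":1.2,"jaw":0}]'; python3 go.py 656.5 -139 145 0.105
```

```text
time_s: 8.13
position: [654.7, -138.1, 145.2]
tool_rot: [-3.14, 0.002, 0.257]
contact_force: [-0.4, 0.7, -1.5]
opening: 24.4
from [ 654.7 -138.1  145.2] 0.257 t 8.13
x 1.5 y 1.3 z 0.2 roll 0.152 (raw, use mod 2pi) len 2
```

Now a look from here: the tee in hand and the pads together.

```bash
python3 -m inch '[{"x":2,"y":1,"z":0,"roll":0.15,"jaw":0},{"x":2,"y":1,"z":0,"roll":0.15,"jaw":0},{"x":2,"y":1,"z":0,"roll":0.15,"jaw":0},{"x":2,"y":1,"z":0,"roll":0.15,"jaw":0}]'
python3 - <<'E'
from h import *
P=[bot.sense() for _ in range(1)]
d=wrist('w_teeplace'); print(d['pose'].round(2))
q=(631.6,-36.1,.105)
polys=[]
for n,dy in (('elbow',105),('straight',0),('tee',-105)):
    c=rot(q[2])@[0,dy]+q[:2]; polys+=solid(n,(c[0],c[1],q[2]),7,0)
# expected tee in hand
p=d['pose']; a=p[5]; c=p[:2]-14*np.array([np.cos(a),np.sin(a)])
polys+=solid('tee',(c[0],c[1],a),p[2]-4,26)
overlay(d,polys,'w_teeplace_o')
E
```

```text
time_s: 8.47
position: [657.2, -138.6, 145.8]
tool_rot: [-3.141, 0.001, 0.115]
contact_force: [0.2, 0.3, -1.5]
opening: 25.0
[ 6.5723e+02 -1.3864e+02  1.4583e+02 -3.1400e+00  0.0000e+00  1.2000e-01]
```

View pics/w_teeplace_o.png

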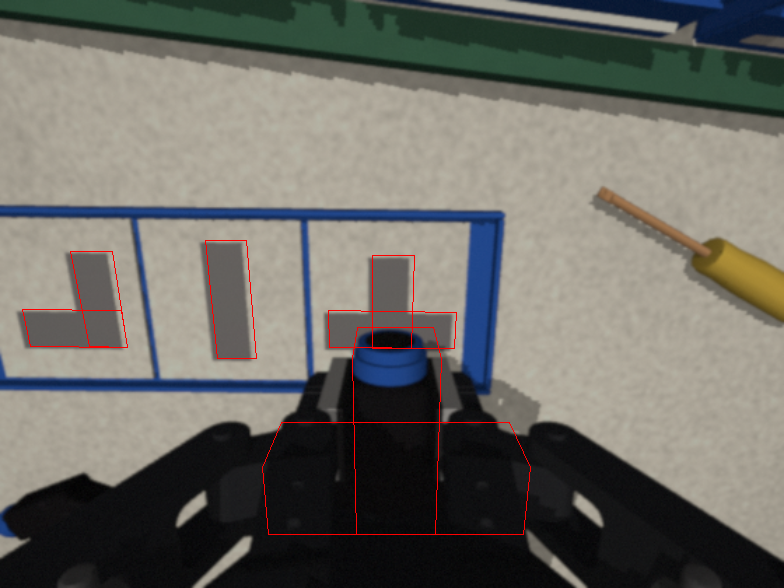

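```bash
cat >> h.py <<'E'
def outl(q,names=('elbow','straight','tee')):
    o=[]
    for n in names:
        dy={'elbow':105,'straight':0,'tee':-105}[n]
        c=rot(q[2])@[0,dy]+q[:2]; o+=solid(n,(c[0],c[1],q[2]),7,0)
    return o
def padm(d,q,names,w=(-50,50,-46,46)):
    f=d['frame'].astype(int); tp=[]
    for n in names:
        dy={'elbow':105,'straight':0,'tee':-105}[n]
        b=box(*w)@rot(q[2]).T+(rot(q[2])@[0,dy]+q[:2]); tp.append(np.c_[b,np.full(4,7.)])
    r=render(d,tp,f.shape[:2])>.9
    g=f.max(-1); t=cv2.threshold(g[r].astype(np.uint8),0,255,cv2.THRESH_OTSU)[0]
    a,b=np.median(g[r&(g<=t)]),np.median(g[r&(g>t)])
    return np.where(r,np.clip((b-g)/(b-a),0,1),0)
E
python3 - <<'E'
from h import *
d=load('w_teeplace')
q0=(631.6,-36.1,.105)
for ns in (('straight',),('elbow','straight')):
    x,c=fit([(d,padm(d,q0,ns))],lambda q:outl(q,ns),q0,(4,4,.03)); print(ns,x.round(3),round(c,3))
    t=rot(x[2])@[0,-105]+x[:2]; print('tee place',t.round(1),'grip',(t+14*np.array([np.cos(x[2]),np.sin(x[2])])).round(1))
E
python3 go.py 656.5 -139 145 0.105
```

```text
('straight',) [ 6.30225e+02 -3.24670e+01  1.04000e-01] 0.004
tee place [ 641.1 -136.9] grip [ 655.  -135.4]
('elbow', 'straight') [ 6.30206e+02 -3.23030e+01  1.03000e-01] 0.006
tee place [ 641.  -136.7] grip [ 655.  -135.3]
from [ 657.3 -138.7  146. ] 0.115 t 8.52
x -0.8 y 0.2 z 1.0 roll 0.010 (raw, use mod 2pi) len 1
```

```bash
cat >> h.py <<'E'
from scipy.spatial.transform import Rotation as Ro
def avgpose(n):
    ps=[];d=None
    for i in range(n):
        s=bot.sense(); ps.append(np.r_[s['position'],np.unwrap([np.pi*0,s['tool_rot'][0]%(2*np.pi)])[1],s['tool_rot'][1],s['tool_rot'][2]]); d=vision.capture('wrist')
    return np.array(ps),d
def wristavg(tag,n=6):
    ps,d=avgpose(n)
    a=np.arctan2(np.sin(ps[:,5]).mean(),np.cos(ps[:,5]).mean()); p=ps.mean(0); p[5]=a
    print('pose',p.round(3),'std',ps.std(0).round(3))
    M=np.eye(4);M[:3,:3]=Ro.from_euler('xyz',p[3:]).as_matrix();M[:3,3]=p[:3]
    d['camera_from_world']=np.linalg.inv(M@d['tool_from_camera']); d['pose']=p
    np.savez('pics/'+tag+'.npz',**d); save(tag,d['frame']); return d
E
python3 - <<'E'
from h import *
d=wristavg('w_teeplace2')
q0=(631.6,-36.1,.105)
for ns in (('straight',),('elbow','straight')):
    x,c=fit([(d,padm(d,q0,ns))],lambda q:outl(q,ns),q0,(4,4,.03)); print(ns,x.round(3),round(c,3))
    t=rot(x[2])@[0,-105]+x[:2]; print('tee place',t.round(1),'grip',(t+14*np.array([np.cos(x[2]),np.sin(x[2])])).round(1))
E
```

```text
pose [ 6.57454e+02 -1.38726e+02  1.46268e+02 -3.14100e+00  0.00000e+00
  1.14000e-01] std [0.095 0.019 0.165 0.    0.    0.   ]
('straight',) [ 6.30258e+02 -3.25020e+01  1.05000e-01] 0.004
tee place [ 641.2 -136.9] grip [ 655.1 -135.5]
('elbow', 'straight') [ 6.30068e+02 -3.23760e+01  1.04000e-01] 0.006
tee place [ 641.  -136.8] grip [ 654.9 -135.4]
```

Run:
```python
from h import *
for n in ('w_tee1','w_teeplace2'):
    d=load(n);print(d['tool_from_camera'].round(4).tolist(), d['pose'].round(4)); print(proj(d,d['pose'][:3]).round(1), d['camera_matrix'].round(1).tolist())
    C=np.linalg.inv(d['tool_from_camera'])
    for P in ([0,0,0],[20,0,-13],[0,40,-13],[0,-40,-13]):
        c=C[:3,:3]@P+C[:3,3]; print(P,((d['camera_matrix']@c)/c[2])[:2].round(1))
```

```text
[[-0.0006, -0.96, -0.2801, 71.1581], [1.0, -0.0007, 0.0001, 2.2319], [-0.0003, -0.2801, 0.96, -143.2616], [0.0, 0.0, 0.0, 1.0]] [ 4.945105e+02 -3.855823e+02  1.990062e+02  3.140400e+00 -3.000000e-04
 -2.821000e+00]
[[273.3 271.5]] [[323.1, 0.0, 277.8], [0.0, 323.1, 213.6], [0.0, 0.0, 1.0]]
[0, 0, 0] [273.3 271.5]
[20, 0, -13] [272.6 242.9]
[0, 40, -13] [362.  284.5]
[0, -40, -13] [183.7 284.6]
[[-0.0006, -0.9595, -0.2816, 71.1138], [1.0, -0.0005, -0.0003, -2.2265], [0.0001, -0.2816, 0.9595, -143.2642], [0.0, 0.0, 0.0, 1.0]] [ 6.574535e+02 -1.387260e+02  1.462678e+02 -3.141500e+00  3.000000e-04
  1.139000e-01]
[[282.5 270.9]] [[323.1, 0.0, 277.8], [0.0, 323.1, 213.6], [0.0, 0.0, 1.0]]
[0, 0, 0] [282.5 270.9]
[20, 0, -13] [283.1 242.3]
[0, 40, -13] [372.1 283.9]
[0, -40, -13] [193.8 284. ]
```

Run:
```python
from h import *
d=load('w_teeplace2');f=d['frame']; a=cv2.resize(f[200:420,150:420],None,fx=2.6,fy=2.6,interpolation=cv2.INTER_LINEAR)
save('zoom1',np.clip(a.astype(int)*3,0,255).astype(np.uint8))
```

```text
(no output)
```

View pics/zoom1.png

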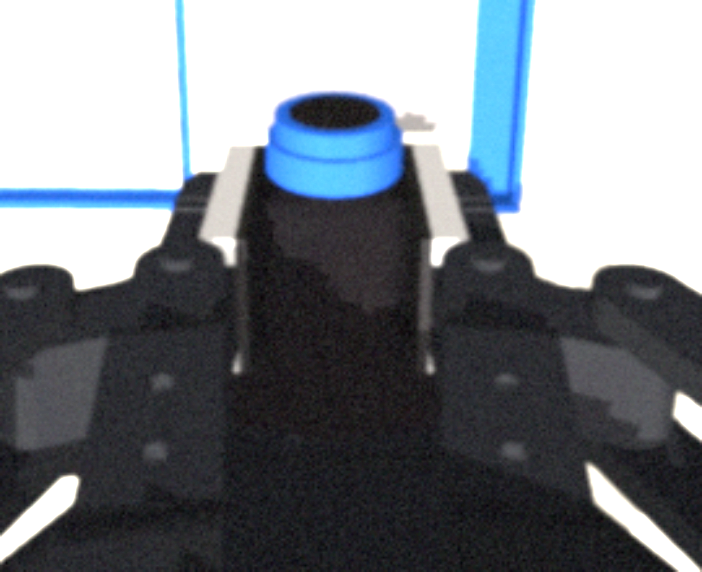

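The reported wrist extrinsics carry a bias fixed in the world, about (-0.5, +2.2) mm. Tool y was +2.2 at one yaw and -2.2 at the opposite one, while both the fingers and the gripped ring sit at column 278.5, where a mount at y≈0 puts them. With that removed, the wrist and top cameras agree within 2 mm. Now I'll go to the corrected place and descend.

```bash
python3 go.py 655.4 -138.0 13 0.1045
python3 -m inch '[{"x":-2,"y":-0.9,"z":40,"roll":0.01,"jaw":0},{"x":-2,"y":-0.9,"z":80,"roll":0.01,"jaw":0},{"x":-2,"y":-0.9,"z":110,"roll":0.01,"jaw":0},{"x":-2,"y":-0.9,"z":115,"roll":0.01,"jaw":0},{"x":-2,"y":-0.9,"z":115,"roll":0.01,"jaw":0},{"x":-2,"y":-0.9,"z":115,"roll":0.01,"jaw":0}]';  python3 go.py 655.4 -138.0 13 0.1045
```

```text
from [ 657.6 -138.8  146.5] 0.113 t 8.82
x -2.1 y -1.0 z 133.5 roll 0.009 (raw, use mod 2pi) len 134
time_s: 9.32
position: [656.5, -138.4, 32.9]
tool_rot: [3.141, -0.002, 0.103]
contact_force: [0.1, -0.4, 0.1]
opening: 24.5
from [ 656.5 -138.4   32.9] 0.103 t 9.32
x -1.1 y -0.5 z 19.9 roll -0.002 (raw, use mod 2pi) len 20
```

```bash
python3 -m inch '[{"x":-1,"y":-0.4,"z":10,"roll":0,"jaw":0},{"x":-1,"y":-0.4,"z":16,"roll":0,"jaw":0},{"x":-1,"y":-0.4,"z":19,"roll":0,"jaw":0},{"x":-1,"y":-0.4,"z":19,"roll":0,"jaw":0},{"x":-1,"y":-0.4,"z":19,"roll":0,"jaw":0},{"x":-1,"y":-0.4,"z":19,"roll":0,"jaw":0}]';  python3 go.py 655.4 -138.0 13 0.1045; python3 -c "
from h import *
vision.capture('top');print(bot.sense()['contact_force'],bot.sense()['position'])"
```

```text
time_s: 9.82
position: [654.8, -137.9, 13.0]
tool_rot: [3.141, -0.001, 0.103]
contact_force: [-0.2, -0.2, -0.3]
opening: 24.4
from [ 654.8 -137.9   13. ] 0.103 t 9.82
x 0.6 y 0.2 z -0.0 roll -0.002 (raw, use mod 2pi) len 1
[0.02215173 0.0284626  0.04425136] [ 654.75663733 -137.88176858   12.87786936]
```

```bash
python3 -m inch '[{"x":0.5,"y":0,"z":1,"roll":0,"jaw":0},{"x":0.5,"y":0,"z":2,"roll":0,"jaw":0},{"x":0.5,"y":0,"z":2,"roll":0,"jaw":0},{"x":0.5,"y":0,"z":2,"roll":0,"jaw":0}]'
```

```text
time_s: 10.2
position: [655.1, -137.9, 12.8]
tool_rot: [3.142, 0.001, 0.103]
contact_force: [-5.9, 1.0, 10.8]
opening: 24.5
```

```bash
python3 -m inch '[{"x":0.5,"y":0,"z":1,"roll":0,"jaw":0.6},{"x":0.5,"y":0,"z":1,"roll":0,"jaw":0.6},{"x":0.5,"y":0,"z":1,"roll":0,"jaw":0.6},{"x":0.5,"y":0,"z":1,"roll":0,"jaw":0.6},{"x":0.5,"y":0,"z":1,"roll":0,"jaw":0.6},{"x":0.5,"y":0,"z":-30,"roll":0,"jaw":0.6},{"x":0.5,"y":0,"z":-70,"roll":0,"jaw":0.6},{"x":0.5,"y":0,"z":-110,"roll":0,"jaw":0.6},{"x":0.5,"y":0,"z":-150,"roll":0,"jaw":1},{"x":0.5,"y":0,"z":-187,"roll":0,"jaw":1}]'; python3 go.py 478 -201.5 200 0.52
```

```text
time_s: 11.03
position: [655.5, -137.7, 199.8]
tool_rot: [3.141, -0.001, 0.103]
contact_force: [0.5, -0.6, 0.5]
opening: 74.0
from [ 655.5 -137.7  199.8] 0.103 t 11.03
x -183.1 y 45.3 z -0.2 roll -0.417 (raw, use mod 2pi) len 189
```

```bash
cat >> h.py <<'E'
def wcorr(d):
    """remove world-fixed bias of wrist extrinsics"""
    T=d['tool_from_camera'].copy(); T[0,3]=71.35; T[1,3]=-0.3
    p=d['pose'];M=np.eye(4);M[:3,:3]=Ro.from_euler('xyz',p[3:]).as_matrix();M[:3,3]=p[:3]
    e=dict(d);e['camera_from_world']=np.linalg.inv(M@T);return e
E
python3 - <<'E'
from h import *
d=wristavg('w_teedone',3);print(d['tool_from_camera'][:3,3]);e=wcorr(d)
x,c=fit([(e,objmask(e['frame']))],lambda q:solid('tee',q,7),(641.7,-139.4,.105)); print('tee',x.round(3),c)
q0=(630.8,-35,.105)
ns=('straight',)
t,c=fit([(e,padm(e,q0,ns))],lambda q:outl(q,ns),q0,(4,4,.03)); print(t.round(3),c)
print('place',(rot(.1045)@[0,-105]+t[:2]).round(1))
overlay(e,solid('tee',x,7)+outl(t),'w_teedone_o')
E
```

```text
pose [ 6.58279e+02 -1.38454e+02  2.05749e+02  3.13800e+00 -1.00000e-02
  1.03000e-01] std [1.975e+00 5.460e-01 4.339e+00 3.000e-03 6.000e-03 0.000e+00]
[  71.10017976   -2.21971775 -143.28131324]
tee [ 6.40154e+02 -1.38517e+02  8.60000e-02] 0.4450936088376214
[ 6.28848e+02 -3.40770e+01  1.02000e-01] 0.005076119434776664
place [ 639.8 -138.5]
```

View pics/w_teedone_o.png

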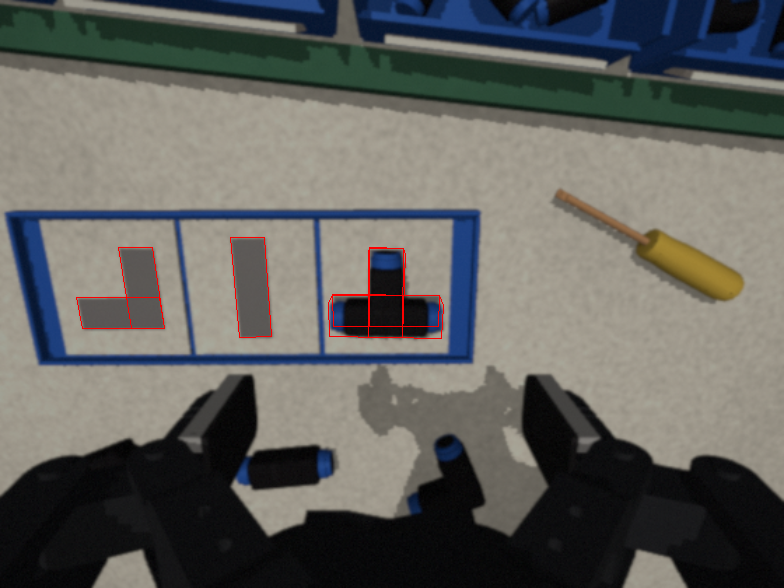

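The picture shows the tee lying on its T outline at (276,210) px, offset about 0.4 mm. Going on to the elbow.

```bash
python3 go.py 478 -201.5 200 0.52; python3 -m inch '[{"x":-183,"y":45,"z":0,"roll":-0.42,"jaw":1},{"x":-183,"y":45,"z":0,"roll":-0.42,"jaw":1},{"x":-183,"y":45,"z":0,"roll":-0.42,"jaw":1},{"x":-183,"y":45,"z":0,"roll":-0.42,"jaw":1},{"x":-183,"y":45,"z":0,"roll":-0.42,"jaw":1},{"x":-183,"y":45,"z":0,"roll":-0.42,"jaw":1},{"x":-183,"y":45,"z":0,"roll":-0.42,"jaw":1},{"x":-183,"y":45,"z":0,"roll":-0.42,"jaw":1},{"x":-183,"y":45,"z":0,"roll":-0.42,"jaw":1}]'
python3 - <<'E'
from h import *
d=wristavg('w_el',4);e=wcorr(d);print(d['tool_from_camera'][:3,3].round(2))
x,c=fit([(e,objmask(e['frame']))],lambda q:solid('elbow',q),(478,-201.5,.52)); print('elbow',x.round(3),c)
W=world(e); m=render(e,solid('elbow',x),(420,560))>.99
z=W[...,2][m&(e['range_z']>0)]; print('z pct',np.percentile(z,[50,90,98]).round(1))
g=x[:2]+rot(x[2])@[13,-19.5]; print('grip',g.round(1))
overlay(e,solid('elbow',x),'w_el_o')
E
python3 go.py 478 -201 3 0.52
```

```text
from [ 658.  -138.4  203.2] 0.103 t 11.18
x -185.6 y 44.3 z 3.2 roll -0.417 (raw, use mod 2pi) len 191
time_s: 11.93
position: [478.6, -200.9, 196.8]
tool_rot: [-3.141, 0.0, 0.524]
contact_force: [0.1, -0.5, 0.0]
opening: 85.3
pose [ 478.739 -200.827  196.999   -3.141    0.       0.524] std [0.055 0.016 0.101 0.    0.    0.   ]
[  72.02   -2.14 -143.26]
elbow [ 477.055 -200.34     0.52 ] 0.12636327772960224
z pct [25.8 27.1 27.7]
grip [ 498.  -210.8]
from [ 478.7 -200.9  197.2] 0.524 t 12.13
x -0.6 y -0.2 z 194.2 roll 0.004 (raw, use mod 2pi) len 194
```

View pics/w_el_o.png

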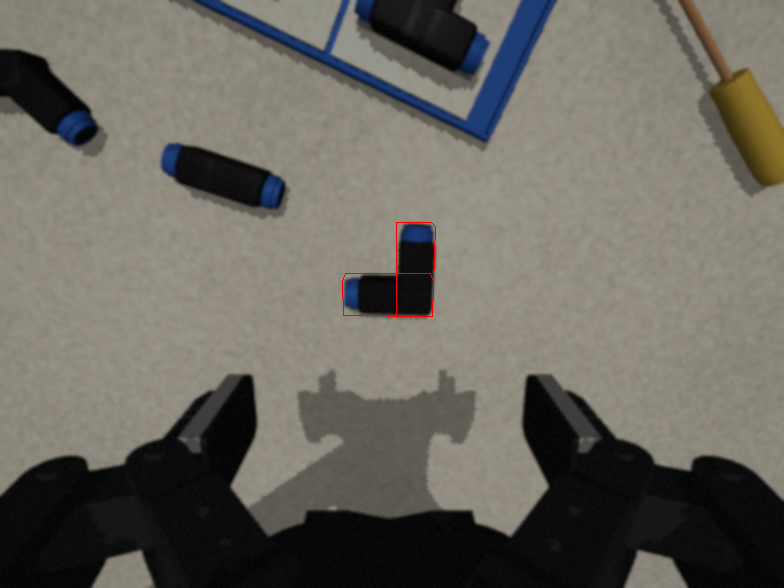

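```bash
python3 -m inch '[{"x":11.8,"y":18.3,"z":40,"roll":0,"jaw":1},{"x":11.8,"y":18.3,"z":80,"roll":0,"jaw":1},{"x":11.8,"y":18.3,"z":120,"roll":0,"jaw":1},{"x":11.8,"y":18.3,"z":155,"roll":0,"jaw":1},{"x":11.8,"y":18.3,"z":180,"roll":0,"jaw":1},{"x":11.8,"y":18.3,"z":191,"roll":0,"jaw":1},{"x":11.8,"y":18.3,"z":193,"roll":0,"jaw":1},{"x":11.8,"y":18.3,"z":193,"roll":0,"jaw":1},{"x":11.8,"y":18.3,"z":193,"roll":0,"jaw":1}]'; python3 go.py 498 -210.8 3.5 .52
```

```text
time_s: 12.88
position: [499.1, -212.0, 6.5]
tool_rot: [3.139, -0.002, 0.523]
contact_force: [0.0, 0.2, 1.2]
opening: 85.5
from [ 499.1 -212.     6.5] 0.523 t 12.88
x -0.4 y -1.6 z 3.0 roll 0.003 (raw, use mod 2pi) len 3
```

```bash
python3 -m inch '[{"x":0,"y":0,"z":0.5,"roll":0,"jaw":1},{"x":0,"y":0,"z":0.5,"roll":0,"jaw":1}]'; python3 -m inch '[{"x":0,"y":0,"z":0,"roll":0,"jaw":0},{"x":0,"y":0,"z":0,"roll":0,"jaw":0},{"x":0,"y":0,"z":0,"roll":0,"jaw":0},{"x":0,"y":0,"z":0,"roll":0,"jaw":0},{"x":0,"y":0,"z":0,"roll":0,"jaw":0},{"x":0,"y":0,"z":0,"roll":0,"jaw":0},{"x":0,"y":0,"z":0,"roll":0,"jaw":0},{"x":0,"y":0,"z":0,"roll":0,"jaw":0},{"x":0,"y":0,"z":0,"roll":0,"jaw":0}]'
```

```text
time_s: 13.05
position: [499.0, -212.0, 6.1]
tool_rot: [3.138, -0.002, 0.523]
contact_force: [0.5, -0.2, 0.5]
opening: 85.6
time_s: 13.8
position: [497.7, -211.3, 4.2]
tool_rot: [3.141, -0.0, 0.523]
contact_force: [-0.1, -0.0, 3.4]
opening: 25.1
```

```bash
python3 -m inch '[{"x":0,"y":0,"z":-25,"roll":0,"jaw":0},{"x":0,"y":0,"z":-60,"roll":0,"jaw":0},{"x":0,"y":0,"z":-100,"roll":0,"jaw":0},{"x":0,"y":0,"z":-120,"roll":0.1,"jaw":0},{"x":0,"y":0,"z":-120,"roll":0.2,"jaw":0},{"x":0,"y":0,"z":-120,"roll":0.3,"jaw":0},{"x":0,"y":0,"z":-120,"roll":0.41,"jaw":0},{"x":0,"y":0,"z":-120,"roll":0.42,"jaw":0}]'; python3 go.py 634.3 51.3 120 0.1045
```

```text
time_s: 14.47
position: [496.9, -211.0, 123.4]
tool_rot: [-3.141, 0.001, 0.101]
contact_force: [-0.3, 0.2, 1.0]
opening: 25.2
from [ 496.9 -211.   123.4] 0.101 t 14.47
x 163.0 y -247.1 z 3.4 roll -0.004 (raw, use mod 2pi) len 296
```

```bash
python3 -m inch '[{"x":163,"y":-247,"z":3,"roll":0,"jaw":0},{"x":163,"y":-247,"z":3,"roll":0,"jaw":0},{"x":163,"y":-247,"z":3,"roll":0,"jaw":0},{"x":163,"y":-247,"z":3,"roll":0,"jaw":0},{"x":163,"y":-247,"z":3,"roll":0,"jaw":0},{"x":163,"y":-247,"z":3,"roll":0,"jaw":0},{"x":163,"y":-247,"z":3,"roll":0,"jaw":0},{"x":163,"y":-247,"z":3,"roll":0,"jaw":0},{"x":163,"y":-247,"z":3,"roll":0,"jaw":0},{"x":163,"y":-247,"z":3,"roll":0,"jaw":0}]'
python3 - <<'E'
from h import *
d=wristavg('w_elplace',3);e=wcorr(d)
q0=(630.8,-35,.105);ns=('straight',)
t,c=fit([(e,padm(e,q0,ns))],lambda q:outl(q,ns),q0,(4,4,.03)); print(t.round(3),c)
p=e['pose'];a=p[5];ce=p[:2]-rot(a)@[12.5,-19.5]
overlay(e,solid('elbow',(ce[0],ce[1],a),p[2]-4)+outl(t),'w_elplace_o')
E
python3 go.py 634.3 51.3 14 0.1045
```

```text
time_s: 15.3
position: [633.6, 51.3, 120.0]
tool_rot: [3.141, 0.002, 0.105]
contact_force: [0.2, -0.5, -1.0]
opening: 24.5
pose [6.33487e+02 5.06550e+01 1.20144e+02 3.14100e+00 2.00000e-03 1.04000e-01] std [0.073 0.507 0.139 0.    0.    0.001]
[ 6.30902e+02 -3.43790e+01  1.06000e-01] 0.013511346648672196
from [633.5  49.9 120.6] 0.102 t 15.45
x 0.9 y -1.3 z 106.6 roll -0.003 (raw, use mod 2pi) len 107
```

View pics/w_elplace_o.png

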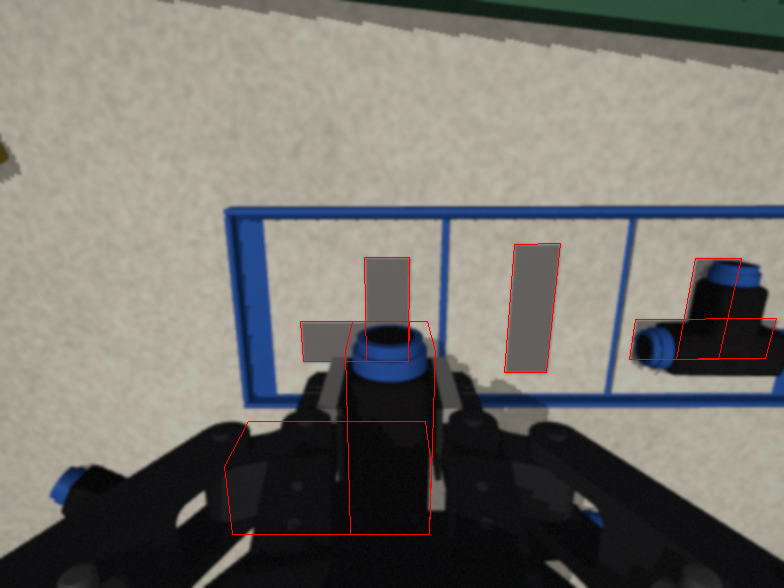

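Tray re-measured at (630.9,-34.4), which agrees with the earlier value. The elbow's ring shows at (278,250) px over its L outline, with the right orientation. Descending.

```bash
python3 -m inch '[{"x":0.9,"y":-1.5,"z":40,"roll":0,"jaw":0},{"x":0.9,"y":-1.5,"z":75,"roll":0,"jaw":0},{"x":0.9,"y":-1.5,"z":95,"roll":0,"jaw":0},{"x":0.9,"y":-1.5,"z":104,"roll":0,"jaw":0},{"x":0.9,"y":-1.5,"z":105,"roll":0,"jaw":0},{"x":0.9,"y":-1.5,"z":105,"roll":0,"jaw":0},{"x":0.9,"y":-1.5,"z":105,"roll":0,"jaw":0},{"x":0.9,"y":-1.5,"z":105,"roll":0,"jaw":0}]';  python3 go.py 634.3 51.5 12 0.1045
```

```text
time_s: 16.12
position: [636.8, 52.6, 18.5]
tool_rot: [3.141, -0.004, 0.103]
contact_force: [-0.5, -0.4, -0.4]
opening: 24.7
from [636.8  52.6  18.5] 0.103 t 16.12
x -2.6 y 0.8 z 6.5 roll -0.002 (raw, use mod 2pi) len 7
```

```bash
python3 -m inch '[{"x":0,"y":0,"z":0,"roll":0,"jaw":0},{"x":0,"y":0,"z":0,"roll":0,"jaw":0},{"x":0,"y":0,"z":0,"roll":0,"jaw":0},{"x":0,"y":0,"z":0,"roll":0,"jaw":0}]';  python3 go.py 634.3 51.5 11.5 0.1045
```

```text
time_s: 16.45
position: [635.2, 52.9, 16.4]
tool_rot: [3.141, -0.001, 0.103]
contact_force: [0.2, 0.5, -1.1]
opening: 24.7
from [635.2  52.9  16.4] 0.103 t 16.45
x -1.0 y 1.3 z 4.9 roll -0.002 (raw, use mod 2pi) len 5
```

```bash
python3 -m inch '[{"x":-0.8,"y":1.2,"z":2,"roll":0,"jaw":0},{"x":-0.8,"y":1.2,"z":3.5,"roll":0,"jaw":0},{"x":-0.8,"y":1.2,"z":3.5,"roll":0,"jaw":0},{"x":-0.8,"y":1.2,"z":3.5,"roll":0,"jaw":0},{"x":-0.8,"y":1.2,"z":3.5,"roll":0,"jaw":0}]';  python3 go.py 634.3 51.5 11.5 0.1045
```

```text
time_s: 16.87
position: [634.2, 51.5, 12.3]
tool_rot: [-3.142, 0.0, 0.103]
contact_force: [0.0, -1.3, -0.7]
opening: 24.4
from [634.2  51.5  12.3] 0.103 t 16.87
x 0.1 y 0.1 z 0.8 roll -0.002 (raw, use mod 2pi) len 1
```

```bash
python3 -m inch '[{"x":0,"y":0,"z":1.2,"roll":0,"jaw":0},{"x":0,"y":0,"z":1.2,"roll":0,"jaw":0},{"x":0,"y":0,"z":1.2,"roll":0,"jaw":0}]';  python3 go.py 634.3 51.5 11.5 0.1045
```

```text
time_s: 17.12
position: [634.4, 51.5, 11.3]
tool_rot: [3.142, -0.0, 0.103]
contact_force: [0.1, -0.4, 0.4]
opening: 24.7
from [634.4  51.5  11.3] 0.103 t 17.12
x -0.1 y 0.0 z -0.2 roll -0.002 (raw, use mod 2pi) len 0
```

Within about a millimetre of the pad. One more small step, then release and rise.

```bash
python3 -m inch '[{"x":0,"y":0,"z":1,"roll":0,"jaw":0},{"x":0,"y":0,"z":1,"roll":0,"jaw":0},{"x":0,"y":0,"z":1,"roll":0,"jaw":0}]'; python3 -m inch '[{"x":0,"y":0,"z":0,"roll":0,"jaw":0.55},{"x":0,"y":0,"z":0,"roll":0,"jaw":0.55},{"x":0,"y":0,"z":0,"roll":0,"jaw":0.55},{"x":0,"y":0,"z":0,"roll":0,"jaw":0.55},{"x":0,"y":0,"z":0,"roll":0,"jaw":0.55},{"x":0,"y":0,"z":-30,"roll":0,"jaw":0.55},{"x":0,"y":0,"z":-70,"roll":0,"jaw":0.55},{"x":0,"y":0,"z":-110,"roll":0,"jaw":0.55},{"x":0,"y":0,"z":-150,"roll":0,"jaw":1},{"x":0,"y":0,"z":-187,"roll":0,"jaw":1}]'; python3 go.py 478 -69.5 200 1.78
```

```text
time_s: 17.37
position: [634.4, 51.5, 11.3]
tool_rot: [3.142, 0.0, 0.103]
contact_force: [-2.3, -0.9, 5.8]
opening: 25.1
time_s: 18.2
position: [634.3, 51.5, 199.7]
tool_rot: [3.141, -0.001, 0.103]
contact_force: [0.6, -0.4, 0.3]
opening: 69.4
from [634.3  51.5 199.7] 0.103 t 18.2
x -167.9 y 104.4 z -0.3 roll -1.677 (raw, use mod 2pi) len 198
```

```bash
python3 -m inch '[{"x":0,"y":0,"z":0,"roll":0,"jaw":1},{"x":0,"y":0,"z":0,"roll":0,"jaw":1},{"x":0,"y":0,"z":0,"roll":0,"jaw":1}]'
python3 - <<'E'
from h import *
d=wristavg('w_eldone',3);e=wcorr(d)
def m2(q):
    m=objmask(e['frame']); r=render(e,[np.c_[box(-53,53,-48,48)@rot(.105).T+[619.9,69.4],np.full(4,15.)]],m.shape)>.5
    return m*r
x,c=fit([(e,m2(0))],lambda q:solid('elbow',q,7),(619.9,69.5,.105)); print('elbow',x.round(3),c)
q0=(630.8,-35,.105)
ns=('straight',)
t,c=fit([(e,padm(e,q0,ns))],lambda q:outl(q,ns),q0,(4,4,.03)); print(t.round(3),c)
print('place',(rot(.1045)@[0,105]+t[:2]).round(1))
overlay(e,solid('elbow',x,7)+outl(t),'w_eldone_o')
E
python3 go.py 478 -69.5 200 1.78
```

```text
time_s: 18.45
position: [634.0, 51.5, 196.9]
tool_rot: [3.142, 0.0, 0.103]
contact_force: [-0.2, 0.1, -0.6]
opening: 85.4
pose [ 6.33454e+02  5.15370e+01  1.95694e+02 -1.04700e+00  2.00000e-03
  1.03000e-01] std [4.170e-01 1.400e-02 8.950e-01 2.962e+00 2.000e-03 0.000e+00]
from [633.   51.5 194.6] 0.103 t 18.6
x -166.6 y 104.5 z -5.4 roll -1.677 (raw, use mod 2pi) len 197Traceback (most recent call last):
  File "<stdin>", line 6, in <module>
  File "h.py", line 65, in fit
    r=minimize(cost,s[0],method='Nelder-Mead',options=dict(initial_simplex=s,xatol=.01,fatol=.01,maxiter=300))
    res = _minimize_neldermead(fun, x0, args, callback, bounds=bounds,
                               **options)
    fsim[k] = func(sim[k])
              ~~~~^^^^^^^^
    fx = function(np.copy(x), *(wrapper_args + args))
  File "h.py", line 60, in cost
    return sum(((cv2.GaussianBlur(render(e,polyf(q),m.shape),(0,0),.8)-m)**2).sum() for e,m in cs)
  File "h.py", line 60, in <genexpr>
    return sum(((cv2.GaussianBlur(render(e,polyf(q),m.shape),(0,0),.8)-m)**2).sum() for e,m in cs)
                                  ~~~~~~^^^^^^^^^^^^^^^^^^^^
  File "h.py", line 39, in render
    return cv2.resize(m,(shape[1],shape[0]),interpolation=cv2.INTER_AREA)/255.
           ~~~~~~~~~~^^^^^^^^^^^^^^^^^^^^^^^^^^^^^^^^^^^^^^^^^^^^^^^^^^^^
cv2.error: OpenCV(4.12.0) /io/opencv/modules/imgproc/src/resize.cpp:4208: error: (-215:Assertion failed) !ssize.empty() in function 'resize'
```

Roll wraparound in my averaging. I'll fix that and reuse the saved picture.

```bash
sed -i "s/np.unwrap(\[np.pi\*0,s\['tool_rot'\]\[0\]%(2\*np.pi)\])\[1\]/s['tool_rot'][0]%(2*np.pi)/" h.py
cat > chk.py <<'E'
from h import *
def check(e,n,ns=(),q0=(630.8,-35,.105)):
    dy={'elbow':105,'straight':0,'tee':-105}[n]
    c0=rot(q0[2])@[0,dy]+q0[:2]
    m=objmask(e['frame']); m=m*(render(e,[np.c_[box(-53,53,-48,48)@rot(.105).T+c0,np.full(4,15.)]],m.shape)>.5)
    x,c=fit([(e,m)],lambda q:solid(n,q,7),(c0[0],c0[1],q0[2])); print(n,x.round(3),round(c,3))
    return x
E
python3 - <<'E'
from chk import *
d=load('w_eldone');d['pose'][3]=3.1415;e=wcorr(d)
x=check(e,'elbow')
q0=(630.8,-35,.105)
ns=('straight',)
t,c=fit([(e,padm(e,q0,ns))],lambda q:outl(q,ns),q0,(4,4,.03)); print(t.round(3),c)
print('place',(rot(.1045)@[0,105]+t[:2]).round(1))
overlay(e,solid('elbow',x,7)+outl(t),'w_eldone_o')
E
```

```text
elbow [6.19828e+02 6.96620e+01 1.02000e-01] 0.149
[ 6.31352e+02 -3.52410e+01  1.04000e-01] 0.005144603043624783
place [620.4  69.2]
```

View pics/w_eldone_o.png

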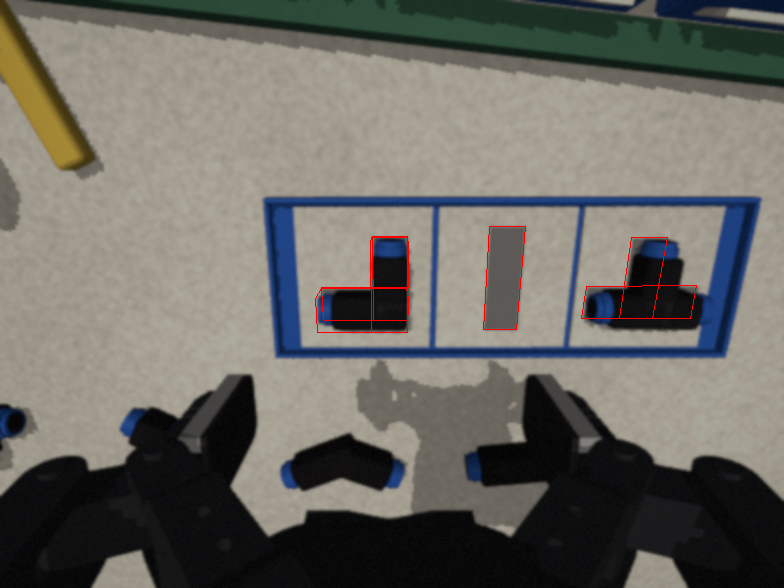

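The elbow sits on its outline at (265,205) px, about 0.7 mm off at most, with no rotation error; the tee is unchanged. Going on to the straight coupling.

```bash
python3 -m inch '[{"x":-167,"y":104,"z":-4,"roll":-1.2,"jaw":1},{"x":-167,"y":104,"z":-4,"roll":-1.2,"jaw":1},{"x":-167,"y":104,"z":-4,"roll":-1.2,"jaw":1},{"x":-167,"y":104,"z":-4,"roll":-1.2,"jaw":1},{"x":-167,"y":104,"z":-4,"roll":-1.2,"jaw":1},{"x":-167,"y":104,"z":-4,"roll":-1.2,"jaw":1},{"x":-167,"y":104,"z":-4,"roll":-1.2,"jaw":1},{"x":-167,"y":104,"z":-4,"roll":-1.2,"jaw":1},{"x":-167,"y":104,"z":-4,"roll":-1.2,"jaw":1},{"x":-167,"y":104,"z":-4,"roll":-1.2,"jaw":1}]'; python3 -m inch '[{"x":0,"y":0,"z":0,"roll":-0.48,"jaw":1},{"x":0,"y":0,"z":0,"roll":-0.48,"jaw":1},{"x":0,"y":0,"z":0,"roll":-0.48,"jaw":1},{"x":0,"y":0,"z":0,"roll":-0.48,"jaw":1},{"x":0,"y":0,"z":0,"roll":-0.48,"jaw":1},{"x":0,"y":0,"z":0,"roll":-0.48,"jaw":1},{"x":0,"y":0,"z":0,"roll":-0.48,"jaw":1}]'
python3 - <<'E'
from h import *
d=wristavg('w_st',4);e=wcorr(d);print(d['tool_from_camera'][:3,3].round(2))
x,c=fit([(e,objmask(e['frame']))],lambda q:solid('straight',q),(477.5,-69,1.78)); print('straight',x.round(3),c)
W=world(e); m=render(e,solid('straight',x),(420,560))>.99
z=W[...,2][m&(e['range_z']>0)]; print('z pct',np.percentile(z,[50,90,98]).round(1))
overlay(e,solid('straight',x),'w_st_o')
p=e['pose'];D=x[:2]-p[:2];a=p[5];print('tool dx dy',np.cos(a)*D[0]+np.sin(a)*D[1],np.sin(a)*D[0]-np.cos(a)*D[1],'roll',-(x[2]-a))
E
```

```text
time_s: 19.43
position: [477.9, -69.0, 199.5]
tool_rot: [-3.139, -0.0, 1.308]
contact_force: [1.0, 1.1, -0.2]
opening: 85.3
time_s: 20.02
position: [478.4, -68.9, 200.3]
tool_rot: [-3.14, -0.001, 1.781]
contact_force: [0.1, -1.0, -0.6]
opening: 85.6
pose [478.593 -68.986 200.682   3.143  -0.      1.781] std [0.101 0.036 0.236 0.    0.    0.   ]
[ 7.3610e+01 -4.0000e-02 -1.4326e+02]
straight [476.531 -69.377   1.776] 0.09520646186703483
z pct [25.6 26.9 27.6]
tool dx dy 0.047513113877383883 -2.098592605209694 roll 0.004908667160901992
```

View pics/w_st_o.png

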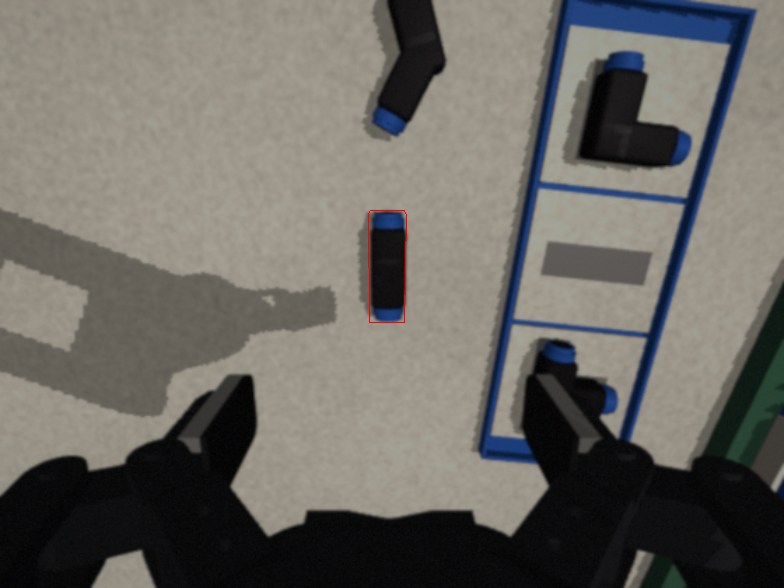

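```bash
python3 -m inch '[{"x":0,"y":-2,"z":40,"roll":0.005,"jaw":1},{"x":0,"y":-2,"z":80,"roll":0.005,"jaw":1},{"x":0,"y":-2,"z":120,"roll":0.005,"jaw":1},{"x":0,"y":-2,"z":160,"roll":0.005,"jaw":1},{"x":0,"y":-2,"z":183,"roll":0.005,"jaw":1},{"x":0,"y":-2,"z":194,"roll":0.005,"jaw":1},{"x":0,"y":-2,"z":196,"roll":0.005,"jaw":1},{"x":0,"y":-2,"z":196,"roll":0.005,"jaw":1},{"x":0,"y":-2,"z":196,"roll":0.005,"jaw":1}]'; python3 go.py 476.5 -69.4 4 1.776
```

```text
time_s: 20.97
position: [478.8, -70.0, 7.3]
tool_rot: [3.138, 0.002, 1.778]
contact_force: [1.0, 0.7, 1.1]
opening: 85.2
from [478.8 -70.    7.3] 1.778 t 20.97
x 1.0 y -2.1 z 3.3 roll 0.002 (raw, use mod 2pi) len 4
```

```bash
python3 -m inch '[{"x":0,"y":0,"z":0,"roll":0,"jaw":1},{"x":0,"y":0,"z":0,"roll":0,"jaw":1},{"x":0,"y":0,"z":0,"roll":0,"jaw":1},{"x":0,"y":0,"z":0,"roll":0,"jaw":1}]'; python3 go.py 476.5 -69.4 4 1.776
```

```text
time_s: 21.3
position: [477.5, -69.6, 6.2]
tool_rot: [3.14, 0.001, 1.778]
contact_force: [0.2, 0.1, -0.3]
opening: 85.3
from [477.5 -69.6   6.2] 1.778 t 21.3
x 0.4 y -1.0 z 2.2 roll 0.002 (raw, use mod 2pi) len 2
```

```bash
python3 -m inch '[{"x":0,"y":-0.3,"z":1,"roll":0,"jaw":0},{"x":0,"y":-0.3,"z":1,"roll":0,"jaw":0},{"x":0,"y":-0.3,"z":1,"roll":0,"jaw":0},{"x":0,"y":-0.3,"z":1,"roll":0,"jaw":0},{"x":0,"y":-0.3,"z":1,"roll":0,"jaw":0},{"x":0,"y":-0.3,"z":1,"roll":0,"jaw":0},{"x":0,"y":-0.3,"z":1,"roll":0,"jaw":0},{"x":0,"y":-0.3,"z":1,"roll":0,"jaw":0},{"x":0,"y":-0.3,"z":1,"roll":0,"jaw":0}]'; python3 go.py 476.5 -69.4 4 1.776
```

```text
time_s: 22.05
position: [476.8, -69.6, 4.4]
tool_rot: [3.141, 0.0, 1.778]
contact_force: [0.1, -0.3, 0.7]
opening: 25.0
from [476.8 -69.6   4.4] 1.778 t 22.05
x 0.3 y -0.3 z 0.4 roll 0.002 (raw, use mod 2pi) len 1
```

```bash
python3 -m inch '[{"x":0,"y":0,"z":-25,"roll":0,"jaw":0},{"x":0,"y":0,"z":-60,"roll":0,"jaw":0},{"x":0,"y":0,"z":-100,"roll":0,"jaw":0},{"x":0,"y":0,"z":-120,"roll":0.8,"jaw":0},{"x":0,"y":0,"z":-120,"roll":0.8,"jaw":0},{"x":0,"y":0,"z":-120,"roll":0.8,"jaw":0},{"x":0,"y":0,"z":-120,"roll":0.8,"jaw":0},{"x":0,"y":0,"z":-120,"roll":0.8,"jaw":0},{"x":0,"y":0,"z":-120,"roll":0.8,"jaw":0},{"x":0,"y":0,"z":-120,"roll":0.8,"jaw":0}]'; python3 go.py 630.7 -34.8 122 0.1045
```

```text
time_s: 22.88
position: [476.1, -69.4, 123.6]
tool_rot: [-3.14, 0.0, 0.973]
contact_force: [0.3, -0.2, -0.6]
opening: 24.9
from [476.1 -69.4 123.6] 0.973 t 22.88
x 115.6 y 108.3 z 1.6 roll 0.868 (raw, use mod 2pi) len 158
```

```bash
python3 -m inch '[{"x":116,"y":108,"z":2,"roll":0.87,"jaw":0},{"x":116,"y":108,"z":2,"roll":0.87,"jaw":0},{"x":116,"y":108,"z":2,"roll":0.87,"jaw":0},{"x":116,"y":108,"z":2,"roll":0.87,"jaw":0},{"x":116,"y":108,"z":2,"roll":0.87,"jaw":0},{"x":116,"y":108,"z":2,"roll":0.87,"jaw":0},{"x":116,"y":108,"z":2,"roll":0.87,"jaw":0},{"x":116,"y":108,"z":2,"roll":0.87,"jaw":0},{"x":116,"y":108,"z":2,"roll":0.87,"jaw":0},{"x":116,"y":108,"z":2,"roll":0.87,"jaw":0}]'
python3 - <<'E'
from chk import *
d=wristavg('w_stplace',3);e=wcorr(d)
p=e['pose'];a=p[5]
overlay(e,solid('straight',(p[0],p[1],a),p[2]-4)+outl((631,-34.8,.1045)),'w_stplace_o')
E
python3 go.py 630.7 -34.8 16 0.1045
```

```text
time_s: 23.72
position: [630.6, -33.7, 121.9]
tool_rot: [-3.141, 0.001, 0.11]
contact_force: [-0.1, 0.9, -1.0]
opening: 24.7
pose [ 6.30685e+02 -3.37260e+01  1.22055e+02  3.14200e+00  0.00000e+00
  1.10000e-01] std [0.074 0.019 0.149 0.    0.    0.   ]
from [630.8 -33.8 122.3] 0.109 t 23.87
x -0.2 y 1.0 z 106.3 roll 0.004 (raw, use mod 2pi) len 106
```

View pics/w_stplace_o.png

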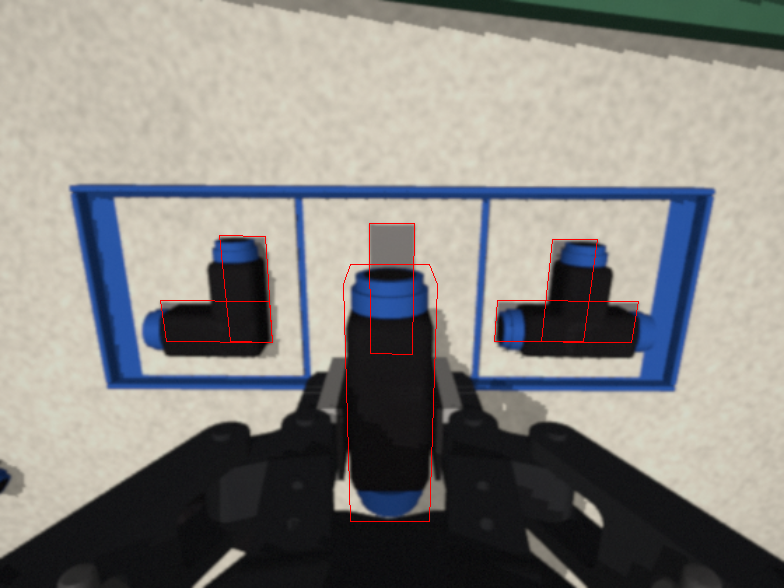

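The printed bar's end coincides with the predicted outline at (280,175) px. The coupling is square in the fingers, and the neighbouring parts are clear of them. Descending.

```bash
python3 -m inch '[{"x":-0.2,"y":1,"z":40,"roll":0.004,"jaw":0},{"x":-0.2,"y":1,"z":75,"roll":0.004,"jaw":0},{"x":-0.2,"y":1,"z":97,"roll":0.004,"jaw":0},{"x":-0.2,"y":1,"z":105,"roll":0.004,"jaw":0},{"x":-0.2,"y":1,"z":106,"roll":0.004,"jaw":0},{"x":-0.2,"y":1,"z":106,"roll":0.004,"jaw":0},{"x":-0.2,"y":1,"z":106,"roll":0.004,"jaw":0},{"x":-0.2,"y":1,"z":106,"roll":0.004,"jaw":0},{"x":-0.2,"y":1,"z":106,"roll":0.004,"jaw":0},{"x":-0.2,"y":1,"z":106,"roll":0.004,"jaw":0}]';  python3 go.py 630.7 -34.8 11.8 0.1045
```

```text
time_s: 24.7
position: [631.9, -34.8, 17.8]
tool_rot: [3.141, -0.002, 0.104]
contact_force: [-0.5, -0.3, -0.7]
opening: 25.1
from [631.9 -34.8  17.8] 0.104 t 24.7
x -1.2 y -0.2 z 6.0 roll -0.001 (raw, use mod 2pi) len 6
```

```bash
python3 -m inch '[{"x":-0.5,"y":0,"z":2,"roll":0,"jaw":0},{"x":-0.5,"y":0,"z":3.5,"roll":0,"jaw":0},{"x":-0.5,"y":0,"z":3.5,"roll":0,"jaw":0},{"x":-0.5,"y":0,"z":3.5,"roll":0,"jaw":0},{"x":-0.5,"y":0,"z":3.5,"roll":0,"jaw":0},{"x":-0.5,"y":0,"z":3.5,"roll":0,"jaw":0}]';  python3 go.py 630.7 -34.8 11.3 0.1045
```

```text
time_s: 25.2
position: [630.3, -34.8, 12.7]
tool_rot: [-3.142, 0.0, 0.104]
contact_force: [0.4, -0.0, -0.3]
opening: 24.9
from [630.3 -34.8  12.7] 0.104 t 25.2
x 0.3 y 0.1 z 1.4 roll -0.001 (raw, use mod 2pi) len 1
```

```bash
python3 -m inch '[{"x":0.4,"y":0,"z":1.2,"roll":0,"jaw":0},{"x":0.4,"y":0,"z":1.2,"roll":0,"jaw":0},{"x":0.4,"y":0,"z":1.2,"roll":0,"jaw":0}]';  python3 -m inch '[{"x":0,"y":0,"z":0.8,"roll":0,"jaw":0},{"x":0,"y":0,"z":0.8,"roll":0,"jaw":0},{"x":0,"y":0,"z":0.8,"roll":0,"jaw":0}]'
```

```text
time_s: 25.45
position: [630.8, -34.7, 11.5]
tool_rot: [-3.142, 0.0, 0.104]
contact_force: [0.0, -0.1, -0.3]
opening: 24.8
time_s: 25.7
position: [630.9, -34.7, 11.4]
tool_rot: [3.142, 0.0, 0.104]
contact_force: [-3.6, 0.5, 5.7]
opening: 24.7
```

```bash
python3 -m inch '[{"x":0,"y":0,"z":0,"roll":0,"jaw":0.5},{"x":0,"y":0,"z":0,"roll":0,"jaw":0.5},{"x":0,"y":0,"z":0,"roll":0,"jaw":0.5},{"x":0,"y":0,"z":0,"roll":0,"jaw":0.5},{"x":0,"y":0,"z":0,"roll":0,"jaw":0.5},{"x":0,"y":0,"z":-30,"roll":0,"jaw":0.5},{"x":0,"y":0,"z":-70,"roll":0,"jaw":0.5},{"x":0,"y":0,"z":-110,"roll":0,"jaw":0.5},{"x":0,"y":0,"z":-150,"roll":0,"jaw":1},{"x":0,"y":0,"z":-187,"roll":0,"jaw":1}]';python3 -m inch '[{"x":0,"y":0,"z":0,"roll":0,"jaw":1},{"x":0,"y":0,"z":0,"roll":0,"jaw":1},{"x":0,"y":0,"z":0,"roll":0,"jaw":1},{"x":0,"y":0,"z":0,"roll":0,"jaw":1},{"x":0,"y":0,"z":0,"roll":0,"jaw":1},{"x":0,"y":0,"z":0,"roll":0,"jaw":1}]'
python3 - <<'E'
from chk import *
d=wristavg('w_end',3);e=wcorr(d)
xs=[check(e,n) for n in ('tee','elbow','straight')]
for n,x in zip(('tee','elbow','straight'),xs): print(n,'in tray frame',(rot(-.1045)@(x[:2]-[630.8,-34.8])).round(1))
overlay(e,sum([solid(n,x,7) for n,x in zip(('tee','elbow','straight'),xs)],[])+outl((630.8,-34.8,.1045)),'w_end_o')
W=world(e)
for n,x in zip(('tee','elbow','straight'),xs):
    m=render(e,solid(n,x,7),(420,560))>.99; z=W[...,2][m&(e['range_z']>0)]; print(n,np.percentile(z,[50,90]).round(1))
d=vision.capture('top');np.savez('pics/topE.npz',**d)
q=cv2.resize(d['frame'][130:270,120:460],None,fx=2.3,fy=2.3);save('topE',q)
E
```

```text
time_s: 26.53
position: [630.8, -34.7, 200.2]
tool_rot: [3.141, -0.001, 0.104]
contact_force: [1.1, -0.4, 0.4]
opening: 65.6
time_s: 27.03
position: [629.9, -34.6, 195.6]
tool_rot: [-3.141, 0.003, 0.104]
contact_force: [0.1, 0.8, -0.3]
opening: 85.2
pose [ 6.30061e+02 -3.46240e+01  1.95969e+02  3.14200e+00  3.00000e-03
  1.04000e-01] std [0.164 0.027 0.324 0.    0.    0.   ]
tee [ 6.41363e+02 -1.39173e+02  6.10000e-02] 0.187
elbow [6.19105e+02 6.94480e+01 1.04000e-01] 0.191
straight [ 6.30204e+02 -3.48310e+01  1.15000e-01] 0.112
tee in tray frame [  -0.4 -104.9]
elbow in tray frame [ -0.8 104.9]
straight in tray frame [-0.6  0. ]
tee [32.1 33.8]
elbow [32.4 33.8]
straight [32.6 33.9]
```

View pics/w_end_o.png

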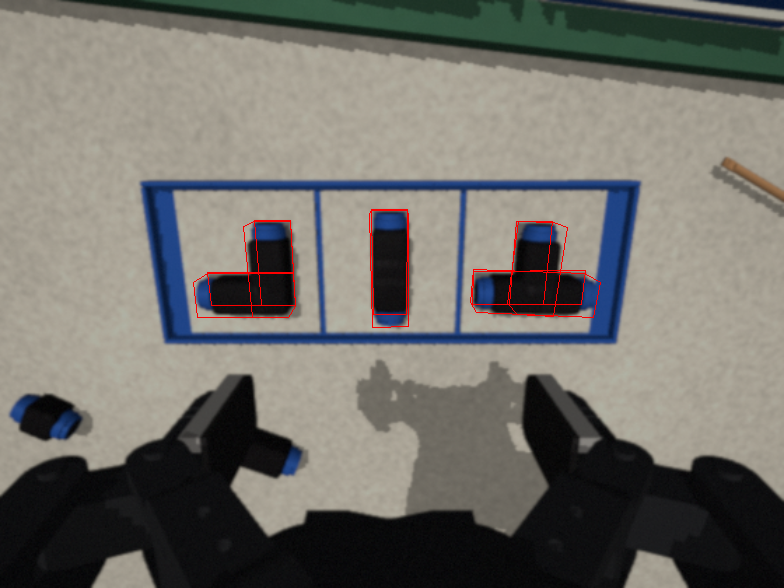

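View pics/topE.png

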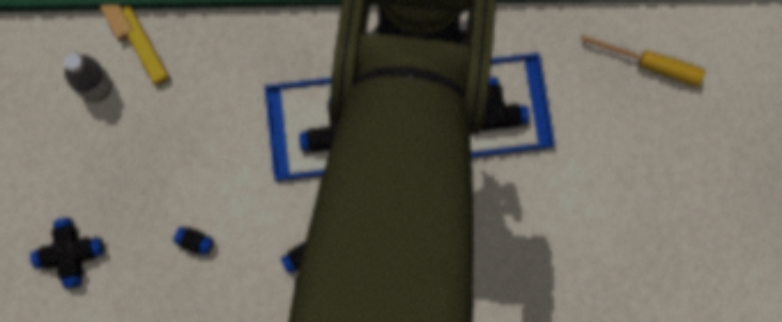

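The wrist view shows all three parts on their outlines with their tops at about 33 mm, so they lie flat. The tee's yaw fit is contaminated by the blue tray end. I'll move aside and check with the top and scene cameras.

```bash
python3 -m inch '[{"x":-120,"y":-380,"z":-30,"roll":0,"jaw":1},{"x":-120,"y":-380,"z":-30,"roll":0,"jaw":1},{"x":-120,"y":-380,"z":-30,"roll":0,"jaw":1},{"x":-120,"y":-380,"z":-30,"roll":0,"jaw":1},{"x":-120,"y":-380,"z":-30,"roll":0,"jaw":1},{"x":-120,"y":-380,"z":-30,"roll":0,"jaw":1},{"x":-120,"y":-380,"z":-30,"roll":0,"jaw":1},{"x":-120,"y":-380,"z":-30,"roll":0,"jaw":1},{"x":-120,"y":-380,"z":-30,"roll":0,"jaw":1},{"x":-120,"y":-380,"z":-30,"roll":0,"jaw":1}]'
python3 - <<'E'
from chk import *
def bodymask(d,n,c0,q):   # remove tray walls: only inside pad area at height
    m=objmask(d['frame']); w=(-50,50,-46,46)
    return m*(render(d,[np.c_[box(*w)@rot(.105).T+c0,np.full(4,12.)]],m.shape)>.5)
for cam,q0 in (('top',(632.46,-35.4,.104)),('scene',(630.8,-36.8,.104))):
    d=vision.capture(cam); np.savez('pics/%sF.npz'%cam,**d)
    polys=[]
    for n,dy in (('tee',-105),('elbow',105),('straight',0)):
        c0=rot(q0[2])@[0,dy]+q0[:2]
        x,c=fit([(d,bodymask(d,n,c0,q0))],lambda q:solid(n,q,7),(c0[0],c0[1],q0[2]))
        print(cam,n,'tray frame',(rot(-q0[2])@(x[:2]-q0[:2])-[0,dy]).round(1),'dyaw',round(x[2]-q0[2],3),round(c,2)); polys+=solid(n,x,7)
    if cam=='top':
        im=rect(d,560,720,-220,150,20,2); save('rectF',im)
    else: save('sceneF',d['frame'])
E
```

```text
time_s: 28.07
position: [470.2, 334.0, 228.4]
tool_rot: [-3.14, -0.0, 0.106]
contact_force: [0.8, -0.2, 0.1]
opening: 85.5
top tee tray frame [-1.4  0.5] dyaw 0.003 0.13
top elbow tray frame [-0.8  0.4] dyaw -0.012 0.09
top straight tray frame [0.3 0.2] dyaw -0.021 0.12
scene tee tray frame [-2.1 -2. ] dyaw -0.221 0.39
scene elbow tray frame [-0.1 -0.6] dyaw -0.116 0.34
scene straight tray frame [-2.6  0.4] dyaw 0.17 0.34
```

View pics/rectF.png

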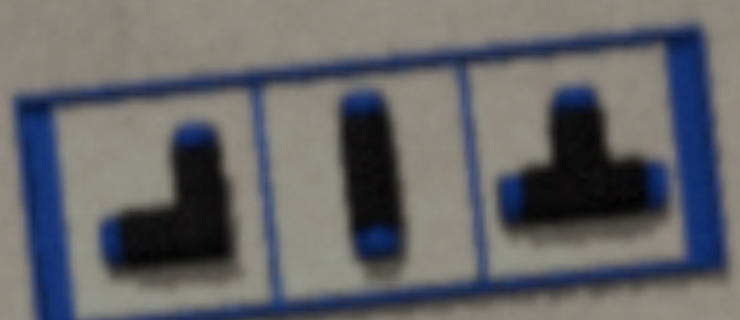

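View pics/sceneF.png

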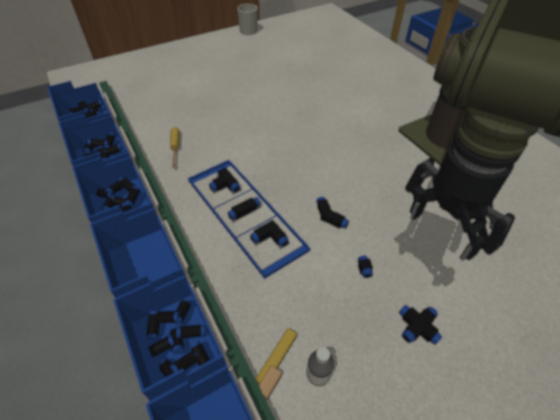

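Top view: all three parts are within 1.5 mm and about 1.2° of their outlines. The scene view shows the bend (329,217), short coupling (363,264) and cross (419,326) where they were. The arm is clear of everything, so I'm handing in.

```bash
python3 -c "
from rig import bot
print(bot.finish_job())"
```

```text
the job is handed in; nothing more can be done
None
```

The kit is made up and the job handed in at about 28 s. I laid the tee, then the elbow, then the long coupling on their outlines in the tray. The cross, the 45-degree bend and the short coupling were not touched and lie at the same pixels as at the start.

**Checks that agreed:** The final top-camera fit puts each part within about 1.5 mm and 1.2° of its outline. The last wrist view gave offsets under 1 mm, with the part tops at about 33 mm, so all three lie flat on the pads. The arm was clear of everything.

**Checks that disagreed:**
- **Wrist camera:** its reported calibration carried an offset of about 2.2 mm along world y. I removed it using the fingers and the gripped ring as reference.
- **Tee yaw:** the last wrist fit read about 2.5° off, because the blue tray end disturbed the fit. The top view gave 0.2°.
- **Scene camera:** its fits on the placed parts came out up to 13° and 3 mm off. They had fitted poorly from the start, so I discounted them and used that camera's picture only.

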